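# Unnest the parts totes and lay them out

## Task

Take the two piles of nested totes apart: set the red, the blue and the yellow tote each on the mat of its own colour, centred and lengthwise along the mat (either way round), and put the green tote on top of the grey one that holds the fittings, turned with its tab at the opposite end to the grey tote's tab, so that it stacks on the rests instead of nesting down onto the parts. Keep the totes upright and leave the white jar where it stands.

Things in the scene. Friction and masses are not known exactly. Their poses are not given: they have to be found in the camera images.
- tote_red_c (a point): Red tote, at the start nested in the blue one. All five totes are alike: open tapered boxes, 100 x 56 mm (x, y) at the rim, 86 x 42 mm at the foot, 36 mm high, 50 to 100 g. The top 16 mm are an upright rim band 56 mm wide, good to grip from above. A 24 mm wide tab sticks out 17 mm at the +x end. Point: middle of the tote, 18 mm above its foot; x along its length to the tab, y across, z up.
- tote_blue_c (a point): Blue tote, same shape, at the start on the bench under the red one; its tab shows beside the red tab. Totes with tabs at the same end nest: the upper foot stands 22 mm above the lower foot, so only the upper 22 mm show above the lower rim (take hold there); it lifts straight out, play 2 mm. Point: middle of the tote, 18 mm above its foot; x along its length to the tab, y across, z up.
- tote_yellow_c (a point): Yellow tote, same shape, at the start nested in the green one, tabs at the same end side by side. Point: middle of the tote, 18 mm above its foot; x along its length to the tab, y across, z up.
- tote_green_c (a point): Green tote, same shape, at the start on the bench under the yellow one; its tab shows beside the yellow tab. Set on another tote with the tabs at opposite ends, it stacks on rests inside the long walls: its foot 32 mm above the lower foot, 4 mm below the lower rim, with 4 mm play each way. Point: middle of the tote, 18 mm above its foot; x along its length to the tab, y across, z up.
- green_tab (a point): Middle of the top of the green tote's tab, 58 mm from the tote's middle along its x and 14 mm to -y, 35 mm above its foot; same axes as the tote.
- tote_grey: The grey tote, same shape, fixed to the bench, with two turned fittings standing in it (their tops about 25 mm above the foot). Its tab is at its +x end. Its origin is the middle of its foot, at bench height; z up.
- mat_red: Red mat, 124 x 84 mm (x by y), 3 mm thick, fixed to the bench. Origin at the middle of its underside; x along its length, z up.
- mat_blue: Blue mat, 124 x 84 mm (x by y), 3 mm thick, fixed to the bench. Origin at the middle of its underside; x along its length, z up.
- mat_yellow: Yellow mat, 124 x 84 mm (x by y), 3 mm thick, fixed to the bench. Origin at the middle of its underside; x along its length, z up.
- jar_c (a point): Bystander: white jar with a black lid, 48 mm across, 52 mm high, loose on the bench; the point is its middle, half-way up. It is not to be moved.
Not all that is in view belongs to the job. Of the things shaped like the part that bears tote_green_c, the green one is meant.

How it is judged:
By the outcome, as a careful person would: the job done as asked, in the order asked, and still so for the second after the job is handed in, with the robot touching nothing.
It also fails if it takes over 115 s, if anything falls off the work surface, if the arm or the gripper's body presses on something with over 40 N, if the wrist force passes 120 N, or if a joint passes its speed limit or range.

## Robot

A 7-joint arm with a two-finger parallel gripper is mounted at the origin on a cart in front of the work surface, level with it; the furniture and walls round the work are solid. World frame = base frame: x ahead of the robot, y to its left, z up, the work surface at z = 0. Lengths are in m, angles in rad, forces in N, time in s.
With the tool pointing down it reaches from about 0.35 to 0.9 m from the base axis. Payload 7.2 kg.
Tool frame: the origin (TCP) lies midway between the tips of the shut fingers; the grasp point (between the pads) lies ctrl.grasp_offset behind it (ctrl.grasp_offset is the distance from the TCP to the grasp point, in m); z points along the fingers, y is the line along which they close (so a half turn about z gives the same grasp; the last joint's range is limited). The gripper opens to 88 mm and grips with 3 to 60 N. Pads are 20 mm wide; open, the fingers measure 115 mm over their backs; the gripper's body (75 mm by 178 mm) begins 61 mm behind the grasp point.
Start: joints at [-1.339, 0.411, -0.013, 1.596, 0.006, 1.134, -0.082], TCP at [0.185, 0.597, 0.223] pointing down, gripper open.
Joint ranges: [-2.95, 2.95], [-0.29, 1.99], [-1.47, 1.44], [0.14, 2.54], [-1.03, 4.17], [0.13, 1.85], [-2.86, 2.86]. Speed limits (rad/s): [2.39, 2.39, 3.01, 3.01, 3.14, 3.14, 3.14].

## Interface

Orientations are given as [roll, pitch, yaw] about the fixed x, y, z axes, in that order (R = Rz(yaw) Ry(pitch) Rx(roll)).
In Python, from bench import ctrl gives the robot as it stands.
- The arm moves only by the shell command python3 -m handwheel 'ROWS' [OPENING]. ROWS is JSON, a list of rows, each an object of numbers: "dx", "dy", "dz": the shift along the tool's x, y, z in cm; "ax", "ay", "az": the turn, a rotation vector about the tool's x, y, z in degrees. A call has exactly 5 rows; each row shifts and turns the commanded pose from where the row before left it, along the tool's axes as they then stand; what a row does not reach is not made up. A row lasts 1/10 s, in which the tool goes at most 50 mm and 8.59 degrees, less where a joint would pass 70% of its speed; a pose out of reach is approached as far as the arm can. A call is refused whole if a number of a shift passes 5 or a number of a turn 8.59, either way. A call with a gripper value outside its range is refused whole. OPENING is the finger opening in cm, from 0 to 8.78, set as the call begins (- or left out, the last holds). The fingers move at their own pace and stop on an object; the grip force is fixed at half the most. Time passes only in rows, so rows that do not move let the fingers close, or fill a call up. It gives the time, the measured TCP pose, the force, the opening and the grip force at its end, in the units of the state.
- ctrl.read_state(): the state, without advancing time (a new reading comes with each control period).
- ctrl.camera(name): name is "scene" or "side" or "wrist"; returns (picture, depth): 384x512x3 uint8, red, green, blue; 384x512 float32, m along the optical axis (not along the pixel's ray), 0 where there is no reading.
- ctrl.camera_info(name): a dict with "fovy" (degrees; the focal length in pixels is half the picture's height over the tangent of half this angle, whatever the lens; pixels are square), "cx", "cy" (the principal point, pixels), "R" (3x3) and "t" (3): a world point X has camera coordinates R X + t; the wrist camera has in their place "T_tool_cam" (4x4, takes a point from camera to tool coordinates, whose origin is the TCP and whose axes are the flange's). Camera axes: x right, y down, z forward; pixel columns grow to the right and rows downward; lengths in m; the calibration is good to about 2 mm. A picture is of the moment at which its call begins: read the wrist's pose just before it. camera_info takes no time and is no camera call.
- ctrl.hand_in(): hands the job in; it is judged then, once.
Trained networks look in the newest picture that a camera, given by its name, has taken for a name from the list of things; names that differ only in an ending like _2 or _b are one class to them, and where a whole thing is asked for, a point or a joint stands for the part that bears it (a point fixed in the world has none). Each returns a list of dicts, best first, with "p" (0 to 1); they miss things now and then, are a little off and sometimes report something else, mostly with a low value. They report only what shows in the picture. A call takes as long as a camera call. They do not tell look-alikes from the thing itself.
- ctrl.cut_out(camera, thing): "pixels" (384x512 bool, what is visible of it) and "rect" ([left, top, width, height] in pixels, round what is visible of it).
The state is a dict: "t": time; "q": joint angles; "joint_vel": joint speeds; "joint_torque": joint torques, N m; "tool_pos": TCP position; "tcp_rot": TCP orientation; "wrist_force": force on the tool from outside, world axes, zero at the start; "ft_torque": the same for the moment, N m; "width": finger opening in m; "grip_force": force on a finger pad.
Only numpy, scipy, OpenCV 4.12 (cv2) and the standard library are available. Lean on these libraries where they do the work, as an engineer would, in place of code of your own. Each camera call takes 0.05 s, during which the arm holds its last target. There are 200 camera calls.

## Working session

There is one attempt and no reset: what is moved stays moved. The work goes in short steps, Python scripts to look and compute and a shell command to move; the robot and the scene stay as the last step left them, time stands still between calls to the robot, and variables do not carry over. Pictures are saved under pics/ and viewed, at most 14 in all, crops included, and the job is handed in when it is done.

```bash
ls; mkdir -p pics; cat > h.py <<'E'
import numpy as np, cv2
from bench import ctrl
from scipy.spatial.transform import Rotation as Ro
def cloud(n):
    s=ctrl.read_state(); im,d=ctrl.camera(n); i=ctrl.camera_info(n)
    f=192/np.tan(np.radians(i["fovy"])/2)
    v,u=np.mgrid[:384,:512]
    P=np.stack([(u-i["cx"])/f*d,(v-i["cy"])/f*d,d],-1)
    if n=="wrist":
        T=np.array(i["T_tool_cam"]); P=P@T[:3,:3].T+T[:3,3]
        P=P@Ro.from_euler('xyz',s["tcp_rot"]).as_matrix().T+s["tool_pos"]
    else: P=(P-np.array(i["t"]))@np.array(i["R"])
    P[d<=0]=np.nan
    return im,P
def save(im,fn): cv2.imwrite("pics/"+fn,cv2.cvtColor(im,cv2.COLOR_RGB2BGR))
E
python3 - <<'E'
from h import *
s=ctrl.read_state();print(s,ctrl.grasp_offset)
a,P=cloud("scene");b,Q=cloud("side");print(ctrl.camera_info("scene"),ctrl.camera_info("side"),ctrl.camera_info("wrist"))
np.savez("c0.npz",a=a,P=P,b=b,Q=Q)
save(a,"a.png");save(b,"b.png")
E
```

```text
pics
{'t': 0.0, 'q': array([-1.33919305,  0.4119142 , -0.01271218,  1.59704125,  0.00560824,
        1.13429935, -0.08221324]), 'joint_vel': array([-1.65706201e-03,  1.15063671e-03,  9.68352162e-05,  1.90938047e-03,
        1.28460279e-03, -9.77953777e-04,  5.65704638e-04]), 'joint_torque': array([-3.19224537e-04, -5.87970364e+01,  6.41182847e-01, -2.91066152e+01,
       -5.38548664e-02,  1.85792428e-02,  1.40239677e-04]), 'tool_pos': array([0.18447558, 0.59662211, 0.22180132]), 'tcp_rot': array([-3.13997082e+00,  1.22744121e-04,  2.84180450e+00]), 'wrist_force': array([-0.25392534,  0.04816113,  0.11327506]), 'ft_torque': array([-0.03967245, -0.02323671,  0.02815125]), 'grip_force': 0.0, 'width': 0.08778750756570872} 0.0187
{'fovy': 57.23418796715079, 'cx': 256.4855144563292, 'cy': 186.8397537134827, 'R': array([[-0.87217819, -0.4887259 ,  0.02126478],
       [-0.2091853 ,  0.33331109, -0.9193178 ],
       [ 0.44220664, -0.80625722, -0.39294094]]), 't': array([0.53847837, 0.13477234, 1.13528805])} {'fovy': 52.21127217710097, 'cx': 254.21169908420055, 'cy': 196.52301553107867, 'R': array([[ 0.93926741, -0.34266687,  0.01887171],
       [-0.14922478, -0.45731504, -0.87669545],
       [ 0.3090448 ,  0.82063534, -0.48067551]]), 't': array([-0.47490334,  0.20549153,  1.06188105])} {'fovy': 60.562656847260946, 'cx': 257.33865721921654, 'cy': 192.13685686072958, 'T_tool_cam': array([[ 5.40268433e-04, -9.66758080e-01, -2.55692244e-01,
         7.05451739e-02],
       [ 9.99999402e-01,  2.79217255e-04,  1.05725762e-03,
        -7.18622889e-05],
       [-9.50718655e-04, -2.55692662e-01,  9.66757652e-01,
        -1.61904602e-01],
       [ 0.00000000e+00,  0.00000000e+00,  0.00000000e+00,
         1.00000000e+00]])}
```

View pics/a.png

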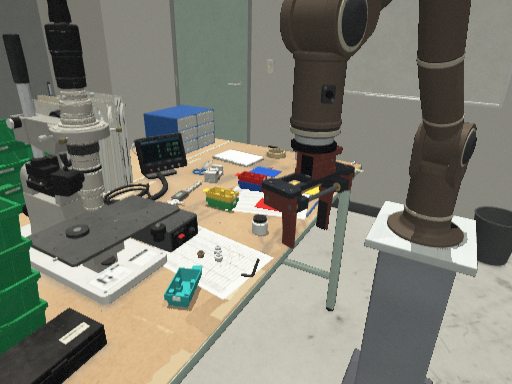

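View pics/b.png

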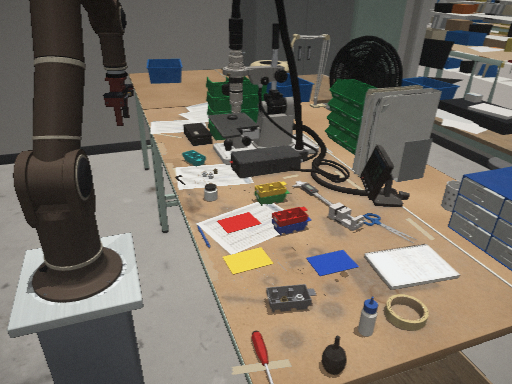

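The side view shows the red mat (240,223), yellow mat (248,260), blue mat (332,262), red/blue pile (290,220), yellow/green pile (270,192), grey tote (290,297) and jar (210,193). The teal box at (195,157) is a look-alike. The scene view shows both piles at (250,180) and (222,197), partly blocked by the gripper. Next I measure.

```bash
python3 - <<'E'
from h import *
z=np.load("c0.npz")
for im,P,n in((z["b"],z["Q"],"side"),(z["a"],z["P"],"scene")):
    hsv=cv2.cvtColor(im,cv2.COLOR_RGB2HSV).astype(int);H,S,V=hsv[...,0],hsv[...,1],hsv[...,2]
    cols={"red":((H<8)|(H>172))&(S>150),"yel":(abs(H-26)<6)&(S>150),"blu":(abs(H-113)<9)&(S>130),"grn":(abs(H-60)<18)&(S>110),"dark":(V<110)&(S<70),"white":(S<40)&(V>150)}
    for k,m in cols.items():
        x,y,zz=P[...,0],P[...,1],P[...,2]
        ok=m&(x>.25)&(x<.95)&(y>-.55)&(y<.45)&(zz>-.01)&(zz<.09)
        for lo,hi,t in((-.01,.010,"flat"),(.012,.09,"up")):
            mm=(ok&(zz>lo)&(zz<hi)).astype(np.uint8)
            N,L,st,_=cv2.connectedComponentsWithStats(mm,connectivity=8)
            for i in range(1,N):
                if st[i,4]<60: continue
                q=P[L==i]; r=cv2.minAreaRect((q[:,:2]*1000).astype(np.float32))
                print(n,k,t,st[i].tolist(),"c",np.round(r[0]),"sz",np.round(r[1]),"ang",round(r[2],1),"z",np.round(np.percentile(q[:,2],[2,50,98])*1000))
E
```

```text
side red flat [217, 212, 44, 21, 504] c [486. 102.] sz [123.  87.] ang 9.4 z [1. 3. 6.]
side red up [272, 207, 36, 20, 461] c [636.  14.] sz [118.  62.] ang 3.6 z [32. 50. 59.]
side red up [252, 332, 16, 32, 287] c [ 371. -404.] sz [82. 21.] ang 85.3 z [13. 20. 24.]
side yel flat [223, 248, 50, 26, 783] c [450. -98.] sz [124.  87.] ang 3.3 z [1. 3. 6.]
side yel up [255, 182, 31, 15, 309] c [646. 206.] sz [113.  64.] ang 2.6 z [35. 50. 60.]
side blu flat [363, 214, 18, 11, 88] c [915. -29.] sz [70. 51.] ang 65.4 z [ 4.  8. 10.]
side blu flat [307, 250, 51, 26, 779] c [ 674. -183.] sz [123.  86.] ang 0.4 z [1. 3. 6.]
side blu up [277, 218, 34, 14, 139] c [638.  -8.] sz [115.  19.] ang 4.4 z [13. 28. 37.]
side blu up [365, 299, 12, 10, 80] c [ 618. -431.] sz [24. 26.] ang 26.9 z [83. 85. 89.]
side grn up [269, 191, 20, 10, 74] c [664. 181.] sz [80. 14.] ang 10.0 z [13. 29. 38.]
side dark flat [328, 214, 33, 17, 93] c [810. -12.] sz [ 38. 114.] ang 33.5 z [-1.  5. 10.]
side dark flat [364, 256, 31, 34, 105] c [ 771. -263.] sz [145.  11.] ang 87.7 z [-1.  2.  9.]
side dark up [233, 152, 1
[... 1458 characters left out ...]
26, 361] c [875. 325.] sz [ 94. 328.] ang 33.9 z [13. 40. 75.]
scene dark up [173, 210, 25, 29, 252] c [613. 429.] sz [80. 43.] ang 0.6 z [15. 72. 75.]
scene dark up [253, 215, 14, 8, 96] c [441. 298.] sz [40. 32.] ang 40.3 z [42. 53. 56.]
scene white flat [232, 186, 50, 31, 653] c [565.  98.] sz [170. 258.] ang 30.5 z [0. 3. 5.]
scene white flat [297, 209, 10, 11, 74] c [377. 116.] sz [29. 77.] ang 17.7 z [1. 3. 5.]
scene white flat [189, 225, 85, 42, 1150] c [491. 419.] sz [ 84. 289.] ang 83.4 z [0. 2. 4.]
scene white up [218, 150, 46, 15, 349] c [ 863. -266.] sz [151. 188.] ang 84.3 z [12. 15. 17.]
scene white up [204, 164, 19, 10, 91] c [828.  -3.] sz [ 46. 115.] ang 16.2 z [32. 43. 47.]
```

```bash
python3 - <<'E'
from h import *
z=np.load("c0.npz")
b=z["b"][170:320,190:390]
save(cv2.resize(b,(800,600),interpolation=cv2.INTER_CUBIC),"bc.png")
E
```

```text
(no output)
```

View pics/bc.png

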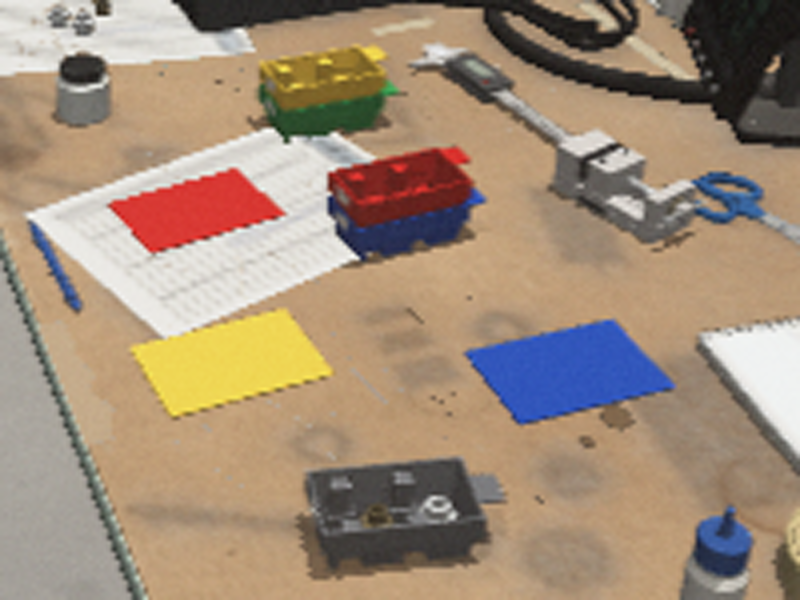

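The crop shows the tabs of all totes at the far (+x) end, and two fittings in the grey tote. Sizes and heights agree with the given ones. Now I write a small planner and move above the red pile.

```bash
cat >> h.py <<'E'
def plan(*stages):
    """stages (x,y,z,yaw_deg,nrows): prints constant row per stage (shift then turn per row)"""
    s=ctrl.read_state(); p=np.array(s["tool_pos"]); R=Ro.from_euler('xyz',s["tcp_rot"])
    for x,y,z,yaw,n in stages:
        w=np.degrees((R.inv()*Ro.from_euler('xyz',[np.pi,0,np.radians(yaw)])).as_rotvec())
        cur=R.as_euler('xyz')[2]*180/np.pi
        w[2]=-(yaw-cur+180)%360-180 if False else -((yaw-cur+180)%360-180)
        w=np.round(w/n,2)
        S=np.zeros((3,3));Q=R
        for _ in range(n): S+=Q.as_matrix(); Q=Q*Ro.from_rotvec(np.radians(w))
        d=np.round(np.linalg.solve(S,np.array([x,y,z])-p)*100,2)
        p=p+S@d/100; R=Q
        print(n,"x d",d,"a",w,"->",p.round(4),np.degrees(R.as_euler('xyz')).round(2))
E
python3 -c "
from h import *
plan((.62,.014,.22,184,20))"
```

```text
20 x d [-2.54 -2.64  0.01] a [-0.   -0.   -1.06] -> [0.6208 0.0132 0.2206] [-1.7992e+02 -2.0000e-02 -1.7597e+02]
```

```bash

python3 -m handwheel '[{"dx":-2.54,"dy":-2.64,"az":-1.06},{"dx":-2.54,"dy":-2.64,"az":-1.06},{"dx":-2.54,"dy":-2.64,"az":-1.06},{"dx":-2.54,"dy":-2.64,"az":-1.06},{"dx":-2.54,"dy":-2.64,"az":-1.06}]' 8.78
python3 -m handwheel '[{"dx":-2.54,"dy":-2.64,"az":-1.06},{"dx":-2.54,"dy":-2.64,"az":-1.06},{"dx":-2.54,"dy":-2.64,"az":-1.06},{"dx":-2.54,"dy":-2.64,"az":-1.06},{"dx":-2.54,"dy":-2.64,"az":-1.06}]'
python3 -m handwheel '[{"dx":-2.54,"dy":-2.64,"az":-1.06},{"dx":-2.54,"dy":-2.64,"az":-1.06},{"dx":-2.54,"dy":-2.64,"az":-1.06},{"dx":-2.54,"dy":-2.64,"az":-1.06},{"dx":-2.54,"dy":-2.64,"az":-1.06}]'
python3 -m handwheel '[{"dx":-2.54,"dy":-2.64,"az":-1.06},{"dx":-2.54,"dy":-2.64,"az":-1.06},{"dx":-2.54,"dy":-2.64,"az":-1.06},{"dx":-2.54,"dy":-2.64,"az":-1.06},{"dx":-2.54,"dy":-2.64,"az":-1.06}]'
cat >> h.py <<'E'
def mask(im,k):
    hsv=cv2.cvtColor(im,cv2.COLOR_RGB2HSV).astype(int);H,S,V=hsv[...,0],hsv[...,1],hsv[...,2]
    return {"red":((H<8)|(H>172))&(S>150),"yel":(abs(H-26)<6)&(S>150),"blu":(abs(H-113)<9)&(S>130),"grn":(abs(H-60)<18)&(S>110),"dark":(V<110)&(S<70)}[k]
def rects(im,P,items):
    for k,lo,hi in items:
        mm=(mask(im,k)&(P[...,2]>lo)&(P[...,2]<hi)).astype(np.uint8)
        N,L,st,_=cv2.connectedComponentsWithStats(mm,connectivity=8)
        for i in range(1,N):
            if st[i,4]<150: continue
            q=P[L==i][:,:2]*1000
            r=cv2.minAreaRect(q.astype(np.float32)); a=np.radians(r[2])
            if r[1][0]<r[1][1]: a+=np.pi/2
            a=(a+np.pi/2)%np.pi-np.pi/2
            e=np.array([np.cos(a),np.sin(a)]);f=np.array([-e[1],e[0]])
            u=q@e;v=q@f
            # rows: extents trimmed
            U=np.percentile(u,[.5,99.5]);Vv=np.percentile(v,[.5,99.5])
            c=e*U.mean()+f*Vv.mean()
            # body only (drop +x tab 17mm)
            print(k,lo,st[i].tolist(),"c",np.round(r[0],1),"sz",np.round(r[1],1),"trim c",c.round(1),"ext",np.round([np.ptp(U),np.ptp(Vv)],1),"yaw",round(np.degrees(a),2))
E
python3 - <<'E'
from h import *
s=ctrl.read_state();print(s["tool_pos"],np.degrees(s["tcp_rot"]),s["q"])
im,P=cloud("wrist");save(im,"w1.png");np.savez("w1.npz",im=im,P=P)
rects(im,P,[("red",.05,.07),("blu",.02,.045),("red",-.01,.012),("yel",-.01,.012),("blu",-.01,.012),("yel",.05,.07)])
E
```

```text
[0.18449379 0.59667227 0.22191903] [-1.79918405e+02  6.41247492e-03  1.62826224e+02] [-1.33918302  0.41179044 -0.01271441  1.59694205  0.00561315  1.13432436
 -0.0821576 ]schema error: expected keys dx, dy, dz, ax, ay, az
schema error: expected keys dx, dy, dz, ax, ay, az
schema error: expected keys dx, dy, dz, ax, ay, az
schema error: expected keys dx, dy, dz, ax, ay, az
```

View pics/w1.png

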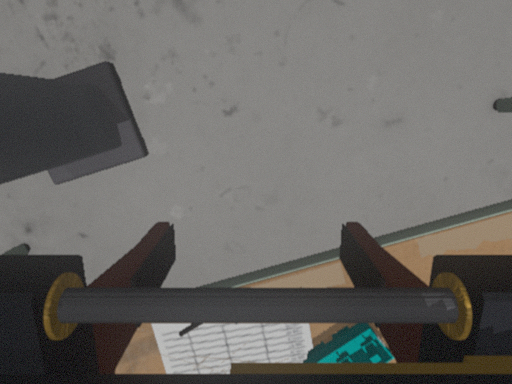

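All six keys are required, so nothing moved. The wrist picture still shows the start view: fingers at rows 220–380, and a clear view above row 240.

```bash

python3 -m handwheel '[{"dx":-2.54,"dy":-2.64,"dz":0,"ax":0,"ay":0,"az":-1.06},{"dx":-2.54,"dy":-2.64,"dz":0,"ax":0,"ay":0,"az":-1.06},{"dx":-2.54,"dy":-2.64,"dz":0,"ax":0,"ay":0,"az":-1.06},{"dx":-2.54,"dy":-2.64,"dz":0,"ax":0,"ay":0,"az":-1.06},{"dx":-2.54,"dy":-2.64,"dz":0,"ax":0,"ay":0,"az":-1.06}]' 8.78
python3 -m handwheel '[{"dx":-2.54,"dy":-2.64,"dz":0,"ax":0,"ay":0,"az":-1.06},{"dx":-2.54,"dy":-2.64,"dz":0,"ax":0,"ay":0,"az":-1.06},{"dx":-2.54,"dy":-2.64,"dz":0,"ax":0,"ay":0,"az":-1.06},{"dx":-2.54,"dy":-2.64,"dz":0,"ax":0,"ay":0,"az":-1.06},{"dx":-2.54,"dy":-2.64,"dz":0,"ax":0,"ay":0,"az":-1.06}]'
python3 -m handwheel '[{"dx":-2.54,"dy":-2.64,"dz":0,"ax":0,"ay":0,"az":-1.06},{"dx":-2.54,"dy":-2.64,"dz":0,"ax":0,"ay":0,"az":-1.06},{"dx":-2.54,"dy":-2.64,"dz":0,"ax":0,"ay":0,"az":-1.06},{"dx":-2.54,"dy":-2.64,"dz":0,"ax":0,"ay":0,"az":-1.06},{"dx":-2.54,"dy":-2.64,"dz":0,"ax":0,"ay":0,"az":-1.06}]'
python3 -m handwheel '[{"dx":-2.54,"dy":-2.64,"dz":0,"ax":0,"ay":0,"az":-1.06},{"dx":-2.54,"dy":-2.64,"dz":0,"ax":0,"ay":0,"az":-1.06},{"dx":-2.54,"dy":-2.64,"dz":0,"ax":0,"ay":0,"az":-1.06},{"dx":-2.54,"dy":-2.64,"dz":0,"ax":0,"ay":0,"az":-1.06},{"dx":-2.54,"dy":-2.64,"dz":0,"ax":0,"ay":0,"az":-1.06}]'
python3 - <<'E'
from h import *
s=ctrl.read_state();print(s["tool_pos"],np.degrees(s["tcp_rot"]),s["q"])
im,P=cloud("wrist");save(im,"w2.png");np.savez("w2.npz",im=im,P=P)
rects(im,P,[("red",.05,.07),("blu",.02,.045),("red",-.01,.012),("yel",-.01,.012),("blu",-.01,.012),("yel",.05,.07)])
E
```

```text
t: 0.65
tool_pos: [0.2733, 0.4352, 0.2225]
tcp_rot: [-3.141, -0.0, 2.935]
wrist_force: [-0.3, -0.9, 0.3]
width: 0.0873
grip_force: 0.0
t: 1.15
tool_pos: [0.3762, 0.2837, 0.2226]
tcp_rot: [3.142, -0.0, 3.028]
wrist_force: [-0.2, 1.2, -0.2]
width: 0.0877
grip_force: 0.0
t: 1.65
tool_pos: [0.4926, 0.1424, 0.2227]
tcp_rot: [3.141, 0.0, 3.12]
wrist_force: [0.3, 0.9, 0.0]
width: 0.0879
grip_force: 0.0
t: 2.15
tool_pos: [0.6216, 0.0125, 0.2224]
tcp_rot: [3.142, -0.0, -3.071]
wrist_force: [0.4, 0.1, -0.1]
width: 0.0874
grip_force: 0.0
[0.62162422 0.01250519 0.22239361] [ 1.79994938e+02 -2.31209249e-02 -1.75928361e+02] [-0.32962764  0.41324666  0.31979786  1.62217871 -0.14018397  1.1291963
  1.66699004]
red 0.05 [231, 135, 55, 110, 1430] c [637.2  14.6] sz [116.2  55.3] trim c [636.9  14.7] ext [115.2  55. ] yaw 4.39
red -0.01 [309, 0, 79, 110, 7384] c [491.6 103.8] sz [114.1  82.3] trim c [492.  103.7] ext [110.6  80.5] yaw 9.32
yel -0.01 [124, 0, 83, 61, 4712] c [481.7 -94.9] sz [58.8 85.3] trim c [481.4 -94.3] ext [83.  57.5] yaw -86.23
blu -0.01 [54, 146, 74, 101, 6632] c [ 673.9 -183. ] sz [ 83.2 123.3] trim c [ 673.4 -182.9] ext [120.6  81.5] yaw -0.4
blu -0.01 [194, 360, 36, 14, 207] c [903.5 -29.8] sz [22.4 48.2] trim c [904.2 -29.8] ext [48.  20.9] yaw -88.33
yel 0.05 [405, 159, 74, 97, 2083] c [643. 207.] sz [104.5  57.5] trim c [641.8 206.8] ext [102.   56.8] yaw 1.82
```

View pics/w2.png

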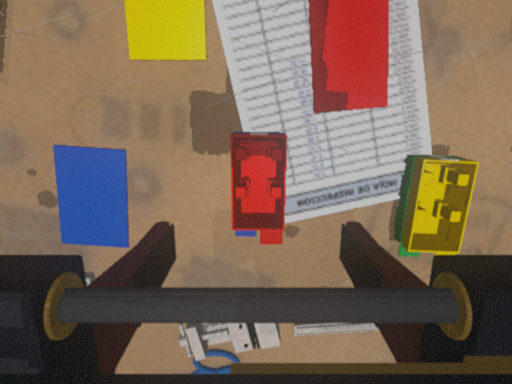

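The wrist view shows the red pile upright at (258,185) with its tabs at row 235, the red mat at (350,55), the blue mat at (91,196) and the yellow pile at (438,205). Rim sizes fit. Next is the red grasp: TCP over the tote's middle, tips at z = 40 mm.

```bash
python3 -c "
from h import *
plan((.6285,.0141,.10,184.4,5),(.6285,.0141,.040,184.4,5))
z=np.load('w2.npz');m=mask(z['im'],'red')&(z['P'][...,2]>.03);print(np.nanpercentile(z['P'][m][:,2],[50,90,97]))"
```

```text
5 x d [-0.08  0.14  2.44] a [-0.04  0.02 -0.11] -> [0.6284 0.0139 0.1002] [-179.98    0.   -175.58]
5 x d [-0.    0.01  1.2 ] a [-0.  0.  0.] -> [0.6284 0.0143 0.0402] [-179.98    0.   -175.58]
[0.05355937 0.0580149  0.29145336]
```

```bash
python3 -c "
from h import *
s=ctrl.read_state();print(s['t'],s['tool_pos'],np.degrees(s['tcp_rot']))"
```

```text
2.2 [0.62480649 0.00687886 0.22224353] [-1.79781658e+02  1.01418175e-01 -1.76133744e+02]
```

```bash
python3 -m handwheel '[{"dx":0,"dy":0,"dz":0,"ax":0,"ay":0,"az":0},{"dx":0,"dy":0,"dz":0,"ax":0,"ay":0,"az":0},{"dx":0,"dy":0,"dz":0,"ax":0,"ay":0,"az":0},{"dx":0,"dy":0,"dz":0,"ax":0,"ay":0,"az":0},{"dx":0,"dy":0,"dz":0,"ax":0,"ay":0,"az":0}]' 
python3 - <<'E'
from h import *
im,P=cloud("wrist");np.savez("w3.npz",im=im,P=P)
s=ctrl.read_state();print(s["tool_pos"],np.degrees(s["tcp_rot"]))
rects(im,P,[("red",.05,.07),("red",-.01,.012),("blu",-.01,.012),("yel",.05,.07)])
plan((.6285,.0141,.10,184.4,5),(.6285,.0141,.040,184.4,5))
E
```

```text
t: 2.7
tool_pos: [0.6205, 0.0146, 0.2229]
tcp_rot: [3.141, 0.0, -3.07]
wrist_force: [-0.5, 0.1, -0.4]
width: 0.0878
grip_force: 0.0
[0.62064053 0.01440512 0.22290892] [ 1.79979092e+02  1.81925838e-02 -1.75919380e+02]
red 0.05 [229, 135, 54, 110, 1432] c [637.1  14.4] sz [117.   55.3] trim c [637.1  14.4] ext [115.8  55. ] yaw 5.0
red -0.01 [307, 0, 79, 110, 7427] c [491.1 103.6] sz [114.8  81.9] trim c [491.6 103.7] ext [111.2  80.6] yaw 9.18
blu -0.01 [52, 146, 75, 101, 6595] c [ 673.5 -183.1] sz [121.9  83.2] trim c [ 673.3 -182.8] ext [120.4  81.4] yaw 0.0
blu -0.01 [193, 361, 37, 13, 208] c [905.5 -28.2] sz [50.1 22.4] trim c [906.2 -28.3] ext [49.9 20.7] yaw 89.68
yel 0.05 [402, 160, 74, 107, 2067] c [648.6 207.5] sz [115.9  58.1] trim c [646.1 207.1] ext [110.5  56.7] yaw 1.84
5 x d [-0.16 -0.02  2.46] a [ 0.    0.   -0.06] -> [0.6287 0.014  0.0999] [ 1.7998e+02  2.0000e-02 -1.7562e+02]
5 x d [0.  0.  1.2] a [ 0.  0. -0.] -> [0.6287 0.0141 0.0399] [ 1.7998e+02  2.0000e-02 -1.7562e+02]
```

```bash
python3 -m handwheel '[{"dx":-0.16,"dy":0,"dz":2.46,"ax":0,"ay":0,"az":-0.1},{"dx":-0.16,"dy":0,"dz":2.46,"ax":0,"ay":0,"az":-0.1},{"dx":-0.16,"dy":-0.03,"dz":2.46,"ax":0,"ay":0,"az":-0.1},{"dx":-0.16,"dy":-0.03,"dz":2.46,"ax":0,"ay":0,"az":-0.1},{"dx":-0.16,"dy":-0.03,"dz":2.46,"ax":0,"ay":0,"az":-0.1}]' 
python3 -m handwheel '[{"dx":0,"dy":0,"dz":1.8,"ax":0,"ay":0,"az":0},{"dx":0,"dy":0,"dz":1.8,"ax":0,"ay":0,"az":0},{"dx":0,"dy":0,"dz":1.4,"ax":0,"ay":0,"az":0},{"dx":0,"dy":0,"dz":1.0,"ax":0,"ay":0,"az":0},{"dx":0,"dy":0,"dz":0,"ax":0,"ay":0,"az":0}]'
python3 -m handwheel '[{"dx":0,"dy":0,"dz":0,"ax":0,"ay":0,"az":0},{"dx":0,"dy":0,"dz":0,"ax":0,"ay":0,"az":0},{"dx":0,"dy":0,"dz":0,"ax":0,"ay":0,"az":0},{"dx":0,"dy":0,"dz":0,"ax":0,"ay":0,"az":0},{"dx":0,"dy":0,"dz":0,"ax":0,"ay":0,"az":0}]' 4.5
python3 -m handwheel '[{"dx":0,"dy":0,"dz":0,"ax":0,"ay":0,"az":0},{"dx":0,"dy":0,"dz":0,"ax":0,"ay":0,"az":0},{"dx":0,"dy":0,"dz":0,"ax":0,"ay":0,"az":0},{"dx":0,"dy":0,"dz":0,"ax":0,"ay":0,"az":0},{"dx":0,"dy":0,"dz":0,"ax":0,"ay":0,"az":0}]'
python3 -c "
from h import *
plan((.6285,.0141,.12,184.4,5),(.487,.103,.10,189.3,10),(.487,.103,.022,189.3,5))"
```

```text
t: 3.25
tool_pos: [0.6289, 0.0138, 0.0989]
tcp_rot: [3.141, 0.0, -3.062]
wrist_force: [0.1, 0.1, 0.2]
width: 0.0877
grip_force: 0.0
t: 3.75
tool_pos: [0.6281, 0.0135, 0.0384]
tcp_rot: [-3.142, -0.002, -3.062]
wrist_force: [0.3, -0.6, -0.5]
width: 0.0877
grip_force: 0.0
t: 4.25
tool_pos: [0.6292, 0.0134, 0.0401]
tcp_rot: [3.141, 0.001, -3.063]
wrist_force: [-1.1, 1.9, 3.4]
width: 0.056
grip_force: 29.9
t: 4.75
tool_pos: [0.6292, 0.0134, 0.0401]
tcp_rot: [3.141, 0.001, -3.063]
wrist_force: [-0.2, 0.4, 5.6]
width: 0.0556
grip_force: 29.9
5 x d [ 0.01  0.01 -1.6 ] a [0.   0.01 0.02] -> [0.6286 0.0139 0.1201] [ 1.7999e+02 -1.0000e-02 -1.7558e+02]
10 x d [1.3  1.05 0.2 ] a [ 0.   -0.   -0.49] -> [0.4874 0.1031 0.1002] [ 1.7999e+02 -1.0000e-02 -1.7068e+02]
5 x d [ 0.01 -0.    1.56] a [ 0. -0.  0.] -> [0.4869 0.1031 0.0222] [ 1.7999e+02 -1.0000e-02 -1.7068e+02]
```

```bash
python3 -m handwheel '[{"dx":0,"dy":0,"dz":-1.0,"ax":0,"ay":0,"az":0},{"dx":0,"dy":0,"dz":-1.5,"ax":0,"ay":0,"az":0},{"dx":0,"dy":0,"dz":-1.8,"ax":0,"ay":0,"az":0},{"dx":0,"dy":0,"dz":-1.9,"ax":0,"ay":0,"az":0},{"dx":0,"dy":0,"dz":-1.8,"ax":0,"ay":0,"az":0}]'
python3 -m handwheel '[{"dx":1.3,"dy":1.05,"dz":0,"ax":0,"ay":0,"az":-0.49},{"dx":1.3,"dy":1.05,"dz":0,"ax":0,"ay":0,"az":-0.49},{"dx":1.3,"dy":1.05,"dz":0,"ax":0,"ay":0,"az":-0.49},{"dx":1.3,"dy":1.05,"dz":0,"ax":0,"ay":0,"az":-0.49},{"dx":1.3,"dy":1.05,"dz":0,"ax":0,"ay":0,"az":-0.49}]'
python3 -m handwheel '[{"dx":1.3,"dy":1.05,"dz":0,"ax":0,"ay":0,"az":-0.49},{"dx":1.3,"dy":1.05,"dz":0,"ax":0,"ay":0,"az":-0.49},{"dx":1.3,"dy":1.05,"dz":0,"ax":0,"ay":0,"az":-0.49},{"dx":1.3,"dy":1.05,"dz":0,"ax":0,"ay":0,"az":-0.49},{"dx":1.3,"dy":1.05,"dz":0,"ax":0,"ay":0,"az":-0.49}]'
python3 -m handwheel '[{"dx":0,"dy":0,"dz":0,"ax":0,"ay":0,"az":0},{"dx":0,"dy":0,"dz":0,"ax":0,"ay":0,"az":0},{"dx":0,"dy":0,"dz":0,"ax":0,"ay":0,"az":0},{"dx":0,"dy":0,"dz":0,"ax":0,"ay":0,"az":0},{"dx":0,"dy":0,"dz":0,"ax":0,"ay":0,"az":0}]'
python3 - <<'E'
from h import *
im,P=cloud("wrist");save(im,"w4.png");np.savez("w4.npz",im=im,P=P)
rects(im,P,[("red",-.01,.012),("red",.09,.16),("blu",-.01,.012),("blu",.02,.045),("yel",-.01,.012)])
plan((.487,.103,.022,189.3,10))
E
```

```text
t: 5.25
tool_pos: [0.6291, 0.0132, 0.1215]
tcp_rot: [-3.142, 0.001, -3.063]
wrist_force: [0.5, 0.5, -0.1]
width: 0.0558
grip_force: 29.9
t: 5.75
tool_pos: [0.5589, 0.0597, 0.1208]
tcp_rot: [3.141, 0.001, -3.02]
wrist_force: [0.4, 0.2, -1.5]
width: 0.056
grip_force: 29.9
t: 6.25
tool_pos: [0.4867, 0.1029, 0.12]
tcp_rot: [3.141, 0.001, -2.977]
wrist_force: [0.0, -0.1, -1.1]
width: 0.0559
grip_force: 29.9
t: 6.75
tool_pos: [0.4879, 0.102, 0.1195]
tcp_rot: [-3.141, -0.0, -2.978]
wrist_force: [-0.3, -0.3, -0.9]
width: 0.056
grip_force: 29.9
red -0.01 [210, 117, 97, 33, 1701] c [440.7  95.5] sz [25.9 81.2] trim c [440.8  95.8] ext [78.4 25.1] yaw -81.74
red 0.09 [197, 150, 124, 138, 13600] c [481.5 101.5] sz [87.3 56.1] trim c [481.  101.4] ext [85.6 54.8] yaw 8.94
red 0.09 [203, 324, 108, 39, 2979] c [536.7 110.1] sz [26.1 55.3] trim c [537.1 110.1] ext [54.2 23.2] yaw -80.41
blu -0.01 [145, 3, 82, 16, 470] c [358.8  26.4] sz [ 5.8 61.6] trim c [358.7  26.7] ext [60.6  5.5] yaw -87.11
yel -0.01 [0, 20, 81, 163, 11983] c [448.1 -88.8] sz [124.5  70.2] trim c [448.2 -87.6] ext [122.3  65.7] yaw 3.7
10 x d [0.01 0.01 0.98] a [-0.   -0.    0.01] -> [0.4866 0.1029 0.0215] [-1.7999e+02 -1.0000e-02 -1.7071e+02]
```

View pics/w4.png

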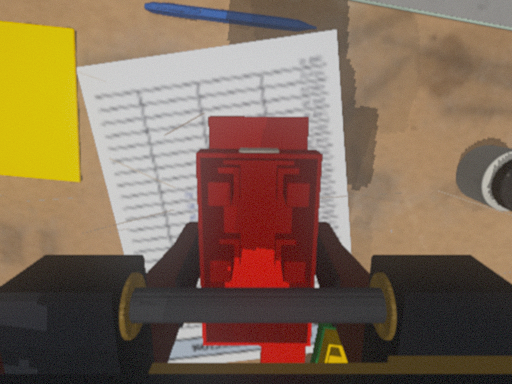

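The held red tote, with its near end at (259,152), is lined up with the mat showing at (258,133). Now I lower it.

```bash
python3 -m handwheel '[{"dx":0.02,"dy":0.01,"dz":2.0,"ax":0,"ay":0,"az":0.05},{"dx":0.02,"dy":0.01,"dz":2.0,"ax":0,"ay":0,"az":0.05},{"dx":0.02,"dy":0.01,"dz":2.0,"ax":0,"ay":0,"az":0},{"dx":0.02,"dy":0.01,"dz":1.5,"ax":0,"ay":0,"az":0},{"dx":0.02,"dy":0.01,"dz":1.0,"ax":0,"ay":0,"az":0}]'
python3 -m handwheel '[{"dx":0,"dy":0,"dz":0.5,"ax":0,"ay":0,"az":0},{"dx":0,"dy":0,"dz":0.5,"ax":0,"ay":0,"az":0},{"dx":0,"dy":0,"dz":0.25,"ax":0,"ay":0,"az":0},{"dx":0,"dy":0,"dz":0,"ax":0,"ay":0,"az":0},{"dx":0,"dy":0,"dz":0,"ax":0,"ay":0,"az":0}]'
python3 -c "
from h import *
s=ctrl.read_state();print(s['tool_pos'],np.degrees(s['tcp_rot']),s['wrist_force'])"
```

```text
t: 7.3
tool_pos: [0.4862, 0.1024, 0.0335]
tcp_rot: [-3.141, -0.001, -2.979]
wrist_force: [-0.1, 0.7, -0.7]
width: 0.0563
grip_force: 29.9
t: 7.8
tool_pos: [0.4868, 0.1028, 0.0225]
tcp_rot: [3.141, 0.001, -2.979]
wrist_force: [-0.6, 0.4, -0.6]
width: 0.0557
grip_force: 29.9
[0.48680274 0.10277973 0.02251884] [ 1.79990920e+02  4.14048114e-02 -1.70678699e+02] [-0.63994596  0.35410531 -0.5661694 ]
```

```bash
python3 -m handwheel '[{"dx":0,"dy":0,"dz":0.1,"ax":0,"ay":0,"az":0},{"dx":0,"dy":0,"dz":0.05,"ax":0,"ay":0,"az":0},{"dx":0,"dy":0,"dz":0.03,"ax":0,"ay":0,"az":0},{"dx":0,"dy":0,"dz":0,"ax":0,"ay":0,"az":0},{"dx":0,"dy":0,"dz":0,"ax":0,"ay":0,"az":0}]'
python3 -m handwheel '[{"dx":0,"dy":0,"dz":0,"ax":0,"ay":0,"az":0},{"dx":0,"dy":0,"dz":0,"ax":0,"ay":0,"az":0},{"dx":0,"dy":0,"dz":0,"ax":0,"ay":0,"az":0},{"dx":0,"dy":0,"dz":0,"ax":0,"ay":0,"az":0},{"dx":0,"dy":0,"dz":0,"ax":0,"ay":0,"az":0}]' 8.78
python3 -m handwheel '[{"dx":0,"dy":0,"dz":-2,"ax":0,"ay":0,"az":0},{"dx":0,"dy":0,"dz":-3,"ax":0,"ay":0,"az":0},{"dx":0,"dy":0,"dz":-3,"ax":0,"ay":0,"az":0},{"dx":0,"dy":0,"dz":-3,"ax":0,"ay":0,"az":0},{"dx":0,"dy":0,"dz":-3,"ax":0,"ay":0,"az":0}]'
python3 -c "
from h import *
plan((.62,.014,.18,184.5,10))"
```

```text
t: 8.3
tool_pos: [0.4867, 0.1028, 0.0211]
tcp_rot: [3.141, 0.001, -2.979]
wrist_force: [-2.7, -0.4, 8.2]
width: 0.0559
grip_force: 29.9
t: 8.8
tool_pos: [0.4865, 0.1027, 0.0203]
tcp_rot: [3.142, -0.0, -2.979]
wrist_force: [-0.4, -0.6, 0.4]
width: 0.0874
grip_force: 0.0
t: 9.3
tool_pos: [0.4862, 0.1026, 0.1615]
tcp_rot: [-3.142, -0.0, -2.979]
wrist_force: [1.0, -0.4, -0.5]
width: 0.088
grip_force: 0.0
10 x d [-1.22 -1.05 -0.19] a [-0.   -0.    0.48] -> [0.6203 0.0137 0.1805] [-1.8000e+02 -1.0000e-02 -1.7548e+02]
```

```bash
python3 -m handwheel '[{"dx":-1.22,"dy":-1.05,"dz":-0.19,"ax":0,"ay":0,"az":0.48},{"dx":-1.22,"dy":-1.05,"dz":-0.19,"ax":0,"ay":0,"az":0.48},{"dx":-1.22,"dy":-1.05,"dz":-0.19,"ax":0,"ay":0,"az":0.48},{"dx":-1.22,"dy":-1.05,"dz":-0.19,"ax":0,"ay":0,"az":0.48},{"dx":-1.22,"dy":-1.05,"dz":-0.19,"ax":0,"ay":0,"az":0.48}]'
python3 -m handwheel '[{"dx":-1.22,"dy":-1.05,"dz":-0.19,"ax":0,"ay":0,"az":0.48},{"dx":-1.22,"dy":-1.05,"dz":-0.19,"ax":0,"ay":0,"az":0.48},{"dx":-1.22,"dy":-1.05,"dz":-0.19,"ax":0,"ay":0,"az":0.48},{"dx":-1.22,"dy":-1.05,"dz":-0.19,"ax":0,"ay":0,"az":0.48},{"dx":-1.22,"dy":-1.05,"dz":-0.19,"ax":0,"ay":0,"az":0.48}]'
python3 -m handwheel '[{"dx":0,"dy":0,"dz":0,"ax":0,"ay":0,"az":0},{"dx":0,"dy":0,"dz":0,"ax":0,"ay":0,"az":0},{"dx":0,"dy":0,"dz":0,"ax":0,"ay":0,"az":0},{"dx":0,"dy":0,"dz":0,"ax":0,"ay":0,"az":0},{"dx":0,"dy":0,"dz":0,"ax":0,"ay":0,"az":0}]'
python3 - <<'E'
from h import *
im,P=cloud("wrist");save(im,"w5.png");np.savez("w5.npz",im=im,P=P)
rects(im,P,[("blu",.03,.045),("blu",-.01,.008),("red",.03,.045),("red",-.01,.012)])
plan((.6285,.0141,.011,184.5,10))
E
```

```text
t: 9.8
tool_pos: [0.5551, 0.0582, 0.1683]
tcp_rot: [-3.141, -0.002, -3.022]
wrist_force: [0.7, 0.2, 0.3]
width: 0.0879
grip_force: 0.0
t: 10.3
tool_pos: [0.6211, 0.0121, 0.1774]
tcp_rot: [-3.141, -0.003, -3.064]
wrist_force: [0.6, 0.0, -0.5]
width: 0.0879
grip_force: 0.0
t: 10.8
tool_pos: [0.6203, 0.0143, 0.1793]
tcp_rot: [3.141, -0.0, -3.062]
wrist_force: [-0.2, 0.2, -1.3]
width: 0.0875
grip_force: 0.0
blu 0.03 [228, 172, 57, 81, 771] c [652.8  15.9] sz [83.  54.3] trim c [653.3  15.9] ext [81.8 54.1] yaw 3.56
blu -0.01 [237, 144, 40, 78, 2052] c [630.   14.7] sz [83.4 40.6] trim c [630.6  14.4] ext [80.4 39.8] yaw 3.68
blu -0.01 [27, 150, 84, 113, 8069] c [ 673.3 -182.9] sz [ 83.5 122.5] trim c [ 672.6 -182.9] ext [119.4  81.6] yaw -0.26
red 0.03 [339, 0, 70, 117, 2039] c [503.6 105.7] sz [97.5 55.8] trim c [503.8 105.6] ext [95.7 55.3] yaw 8.87
red -0.01 [316, 0, 22, 91, 1460] c [490.6  71.2] sz [80.8 19. ] trim c [489.5  71. ] ext [77.3 18.3] yaw 9.12
red -0.01 [344, 0, 45, 93, 2925] c [488.8 105.2] sz [80.7 40. ] trim c [488.9 105.8] ext [79.4 38. ] yaw 8.32
red -0.01 [340, 99, 35, 13, 263] c [542.5 108.5] sz [11.3 34.3] trim c [542.4 108.6] ext [33.5 11.1] yaw -81.15
10 x d [-0.08 -0.01  1.68] a [0.   0.   0.01] -> [0.6284 0.0139 0.0114] [ 179.99    0.   -175.54]
```

View pics/w5.png

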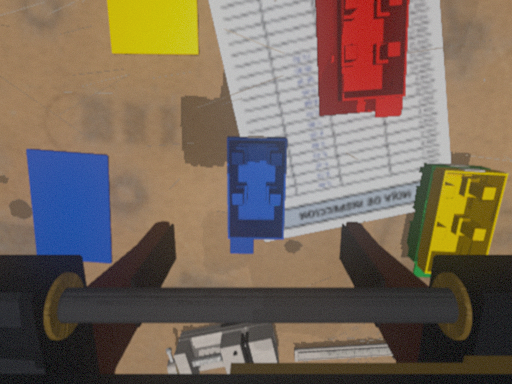

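The blue tote is at (257,190), unmoved. The red tote sits on its mat at (365,50). I descend on the blue one.

```bash
python3 -m handwheel '[{"dx":-0.16,"dy":0,"dz":2.4,"ax":0,"ay":0,"az":0.06},{"dx":-0.16,"dy":0,"dz":2.4,"ax":0,"ay":0,"az":0.06},{"dx":-0.16,"dy":0,"dz":2.4,"ax":0,"ay":0,"az":0.06},{"dx":-0.16,"dy":0,"dz":2.4,"ax":0,"ay":0,"az":0.06},{"dx":-0.16,"dy":0,"dz":2.4,"ax":0,"ay":0,"az":0.06}]'
python3 -m handwheel '[{"dx":0,"dy":0,"dz":1.8,"ax":0,"ay":0,"az":0},{"dx":0,"dy":0,"dz":1.4,"ax":0,"ay":0,"az":0},{"dx":0,"dy":0,"dz":1.0,"ax":0,"ay":0,"az":0},{"dx":0,"dy":0,"dz":0.6,"ax":0,"ay":0,"az":0},{"dx":0,"dy":0,"dz":0,"ax":0,"ay":0,"az":0}]'
python3 -m handwheel '[{"dx":0,"dy":0,"dz":0,"ax":0,"ay":0,"az":0},{"dx":0,"dy":0,"dz":0,"ax":0,"ay":0,"az":0},{"dx":0,"dy":0,"dz":0,"ax":0,"ay":0,"az":0},{"dx":0,"dy":0,"dz":0,"ax":0,"ay":0,"az":0},{"dx":0,"dy":0,"dz":0,"ax":0,"ay":0,"az":0}]' 4.5
python3 -m handwheel '[{"dx":0,"dy":0,"dz":0,"ax":0,"ay":0,"az":0},{"dx":0,"dy":0,"dz":0,"ax":0,"ay":0,"az":0},{"dx":0,"dy":0,"dz":-0.5,"ax":0,"ay":0,"az":0},{"dx":0,"dy":0,"dz":-1.5,"ax":0,"ay":0,"az":0},{"dx":0,"dy":0,"dz":-2,"ax":0,"ay":0,"az":0}]'
python3 -m handwheel '[{"dx":0,"dy":0,"dz":-2,"ax":0,"ay":0,"az":0},{"dx":0,"dy":0,"dz":-1.5,"ax":0,"ay":0,"az":0},{"dx":0,"dy":0,"dz":0,"ax":0,"ay":0,"az":0},{"dx":0,"dy":0,"dz":0,"ax":0,"ay":0,"az":0},{"dx":0,"dy":0,"dz":0,"ax":0,"ay":0,"az":0}]'
python3 -c "
from h import *
plan((.674,-.183,.09,180,10))"
```

```text
t: 11.35
tool_pos: [0.6287, 0.0147, 0.0587]
tcp_rot: [3.141, 0.001, -3.067]
wrist_force: [0.2, -0.0, -0.5]
width: 0.0877
grip_force: 0.0
t: 11.85
tool_pos: [0.6284, 0.0144, 0.011]
tcp_rot: [3.142, -0.001, -3.068]
wrist_force: [0.1, -0.0, -0.3]
width: 0.0876
grip_force: 0.0
t: 12.35
tool_pos: [0.6288, 0.0144, 0.0117]
tcp_rot: [3.142, 0.001, -3.068]
wrist_force: [-0.6, 0.2, 2.6]
width: 0.0556
grip_force: 30.0
t: 12.85
tool_pos: [0.6279, 0.0143, 0.0517]
tcp_rot: [-3.141, -0.002, -3.068]
wrist_force: [0.6, -0.2, -0.1]
width: 0.0557
grip_force: 30.0
t: 13.35
tool_pos: [0.6279, 0.0144, 0.0855]
tcp_rot: [3.142, -0.001, -3.068]
wrist_force: [0.1, 0.9, -1.4]
width: 0.0554
grip_force: 30.0
10 x d [-0.38 -1.99 -0.05] a [-0.   -0.01  0.42] -> [ 0.674  -0.1828  0.0905] [-1.8000e+02  2.0000e-02 -1.7997e+02]
```

```bash
python3 -m handwheel '[{"dx":-0.38,"dy":-1.99,"dz":-0.05,"ax":0,"ay":0,"az":0.43},{"dx":-0.38,"dy":-1.99,"dz":-0.05,"ax":0,"ay":0,"az":0.43},{"dx":-0.38,"dy":-1.99,"dz":-0.05,"ax":0,"ay":0,"az":0.43},{"dx":-0.38,"dy":-1.99,"dz":-0.05,"ax":0,"ay":0,"az":0.43},{"dx":-0.38,"dy":-1.99,"dz":-0.05,"ax":0,"ay":0,"az":0.43}]'
python3 -m handwheel '[{"dx":-0.38,"dy":-1.99,"dz":-0.05,"ax":0,"ay":0,"az":0.43},{"dx":-0.38,"dy":-1.99,"dz":-0.05,"ax":0,"ay":0,"az":0.43},{"dx":-0.38,"dy":-1.99,"dz":-0.05,"ax":0,"ay":0,"az":0.43},{"dx":-0.38,"dy":-1.99,"dz":-0.05,"ax":0,"ay":0,"az":0.43},{"dx":-0.38,"dy":-1.99,"dz":-0.05,"ax":0,"ay":0,"az":0.43}]'
python3 -m handwheel '[{"dx":0,"dy":0,"dz":0,"ax":0,"ay":0,"az":0},{"dx":0,"dy":0,"dz":0,"ax":0,"ay":0,"az":0},{"dx":0,"dy":0,"dz":0,"ax":0,"ay":0,"az":0},{"dx":0,"dy":0,"dz":0,"ax":0,"ay":0,"az":0},{"dx":0,"dy":0,"dz":0,"ax":0,"ay":0,"az":0}]'
python3 - <<'E'
from h import *
im,P=cloud("wrist");np.savez("w6.npz",im=im,P=P)
rects(im,P,[("blu",.07,.13),("blu",-.01,.012),("yel",-.01,.012),("dark",.03,.042)])
plan((.6737,-.183,.0145,179.8,5))
E
```

```text
t: 13.85
tool_pos: [0.6528, -0.0845, 0.0875]
tcp_rot: [3.141, -0.002, -3.106]
wrist_force: [0.5, 0.0, -0.2]
width: 0.056
grip_force: 30.0
t: 14.35
tool_pos: [0.6747, -0.1845, 0.0913]
tcp_rot: [3.142, -0.0, 3.14]
wrist_force: [0.4, -0.6, -0.8]
width: 0.0558
grip_force: 30.0
t: 14.85
tool_pos: [0.6746, -0.1817, 0.0914]
tcp_rot: [3.141, 0.0, -3.141]
wrist_force: [0.7, 0.1, -0.4]
width: 0.0556
grip_force: 30.0
blu 0.07 [193, 151, 131, 137, 16411] c [ 666.3 -181.3] sz [56.1 83.2] trim c [ 665.6 -181.3] ext [81.4 55. ] yaw -0.27
blu 0.07 [201, 324, 113, 39, 3746] c [ 718.8 -181.5] sz [24.8 55.3] trim c [ 718.8 -181.5] ext [54.5 22.1] yaw -89.75
blu -0.01 [199, 117, 111, 35, 3672] c [ 625.4 -183.6] sz [25.6 82.2] trim c [ 625.3 -183.5] ext [81.3 25.3] yaw -89.97
5 x d [ 0.02 -0.02  1.54] a [0.   0.   0.04] -> [ 0.6736 -0.1829  0.0144] [1.7998e+02 1.0000e-02 1.7979e+02]
```

```bash
python3 -m handwheel '[{"dx":0,"dy":-0.04,"dz":1.8,"ax":0,"ay":0,"az":0},{"dx":0,"dy":-0.04,"dz":1.8,"ax":0,"ay":0,"az":0},{"dx":0,"dy":-0.04,"dz":1.5,"ax":0,"ay":0,"az":0},{"dx":0,"dy":-0.04,"dz":1.1,"ax":0,"ay":0,"az":0},{"dx":0,"dy":-0.02,"dz":0.7,"ax":0,"ay":0,"az":0}]'
python3 -m handwheel '[{"dx":0,"dy":0,"dz":0.4,"ax":0,"ay":0,"az":0},{"dx":0,"dy":0,"dz":0.25,"ax":0,"ay":0,"az":0},{"dx":0,"dy":0,"dz":0.1,"ax":0,"ay":0,"az":0},{"dx":0,"dy":0,"dz":0,"ax":0,"ay":0,"az":0},{"dx":0,"dy":0,"dz":0,"ax":0,"ay":0,"az":0}]'

```

```text
t: 15.4
tool_pos: [0.6741, -0.1845, 0.0212]
tcp_rot: [3.141, -0.001, 3.14]
wrist_force: [-0.6, 0.3, -0.4]
width: 0.0558
grip_force: 30.0
t: 15.9
tool_pos: [0.6748, -0.1848, 0.0154]
tcp_rot: [-3.142, 0.001, 3.14]
wrist_force: [0.8, 0.3, -0.7]
width: 0.0558
grip_force: 30.0
```

```bash
python3 -m handwheel '[{"dx":0,"dy":0.01,"dz":0.08,"ax":0,"ay":0,"az":0},{"dx":0,"dy":0.01,"dz":0.05,"ax":0,"ay":0,"az":0},{"dx":0,"dy":0.01,"dz":0,"ax":0,"ay":0,"az":0},{"dx":0,"dy":0,"dz":0,"ax":0,"ay":0,"az":0},{"dx":0,"dy":0,"dz":0,"ax":0,"ay":0,"az":0}]'
python3 -m handwheel '[{"dx":0,"dy":0,"dz":0,"ax":0,"ay":0,"az":0},{"dx":0,"dy":0,"dz":0,"ax":0,"ay":0,"az":0},{"dx":0,"dy":0,"dz":0,"ax":0,"ay":0,"az":0},{"dx":0,"dy":0,"dz":0,"ax":0,"ay":0,"az":0},{"dx":0,"dy":0,"dz":0,"ax":0,"ay":0,"az":0}]' 8.78
python3 -m handwheel '[{"dx":0,"dy":0,"dz":-2,"ax":0,"ay":0,"az":0},{"dx":0,"dy":0,"dz":-3,"ax":0,"ay":0,"az":0},{"dx":0,"dy":0,"dz":-4,"ax":0,"ay":0,"az":0},{"dx":0,"dy":0,"dz":-4,"ax":0,"ay":0,"az":0},{"dx":0,"dy":0,"dz":-4,"ax":0,"ay":0,"az":0}]'
python3 -c "
from h import *
plan((.632,.207,.21,182.5,10))"
```

```text
t: 16.4
tool_pos: [0.6748, -0.1847, 0.0147]
tcp_rot: [-3.141, 0.001, 3.14]
wrist_force: [-1.7, 0.5, 6.8]
width: 0.0557
grip_force: 30.0
t: 16.9
tool_pos: [0.6744, -0.1843, 0.0134]
tcp_rot: [3.142, -0.0, 3.14]
wrist_force: [0.2, -0.8, 0.8]
width: 0.087
grip_force: 0.0
t: 17.4
tool_pos: [0.6742, -0.1844, 0.185]
tcp_rot: [-3.142, -0.0, 3.14]
wrist_force: [0.4, 0.2, -0.5]
width: 0.0878
grip_force: 0.0
10 x d [ 0.35  3.92 -0.25] a [-0.   -0.   -0.26] -> [0.6318 0.2068 0.21  ] [-1.8000e+02 -1.0000e-02 -1.7748e+02]
```

```bash
python3 -m handwheel '[{"dx":0.35,"dy":3.92,"dz":-0.25,"ax":0,"ay":0,"az":-0.26},{"dx":0.35,"dy":3.92,"dz":-0.25,"ax":0,"ay":0,"az":-0.26},{"dx":0.35,"dy":3.92,"dz":-0.25,"ax":0,"ay":0,"az":-0.26},{"dx":0.35,"dy":3.92,"dz":-0.25,"ax":0,"ay":0,"az":-0.26},{"dx":0.35,"dy":3.92,"dz":-0.25,"ax":0,"ay":0,"az":-0.26}]'
python3 -m handwheel '[{"dx":0.35,"dy":3.92,"dz":-0.25,"ax":0,"ay":0,"az":-0.26},{"dx":0.35,"dy":3.92,"dz":-0.25,"ax":0,"ay":0,"az":-0.26},{"dx":0.35,"dy":3.92,"dz":-0.25,"ax":0,"ay":0,"az":-0.26},{"dx":0.35,"dy":3.92,"dz":-0.25,"ax":0,"ay":0,"az":-0.26},{"dx":0.35,"dy":3.92,"dz":-0.25,"ax":0,"ay":0,"az":-0.26}]'
python3 -m handwheel '[{"dx":0,"dy":0,"dz":0,"ax":0,"ay":0,"az":0},{"dx":0,"dy":0,"dz":0,"ax":0,"ay":0,"az":0},{"dx":0,"dy":0,"dz":0,"ax":0,"ay":0,"az":0},{"dx":0,"dy":0,"dz":0,"ax":0,"ay":0,"az":0},{"dx":0,"dy":0,"dz":0,"ax":0,"ay":0,"az":0}]'
python3 - <<'E'
from h import *
im,P=cloud("wrist");save(im,"w7.png");np.savez("w7.npz",im=im,P=P)
rects(im,P,[("yel",.05,.07),("yel",.02,.035),("grn",.02,.045)])
print(ctrl.read_state()["q"]);plan((.638,.207,.040,182.5,10))
E
```

```text
t: 17.9
tool_pos: [0.6551, 0.013, 0.1963]
tcp_rot: [3.142, 0.0, -3.12]
wrist_force: [0.0, -0.9, -0.3]
width: 0.0882
grip_force: 0.0
t: 18.4
tool_pos: [0.6316, 0.2084, 0.2087]
tcp_rot: [3.142, 0.0, -3.097]
wrist_force: [0.9, 0.2, -0.4]
width: 0.0875
grip_force: 0.0
t: 18.9
tool_pos: [0.6323, 0.2054, 0.2086]
tcp_rot: [-3.141, 0.0, -3.1]
wrist_force: [-0.5, 0.0, 0.1]
width: 0.0879
grip_force: 0.0
yel 0.05 [230, 137, 59, 114, 1812] c [649.  207.4] sz [116.5  56.1] trim c [648.8 207.4] ext [115.9  55.7] yaw 1.43
yel 0.02 [238, 142, 43, 82, 2800] c [641.7 207.3] sz [87.1 43.2] trim c [641.6 207.2] ext [85.9 42.7] yaw 1.83
[-0.58620459  0.49809352  0.29372738  1.52290869 -0.1524322   1.14314908
  1.35027125]
10 x d [-0.06  0.01  1.69] a [-0.    0.   -0.01] -> [0.6382 0.2069 0.0396] [-179.99    0.   -177.47]
```

View pics/w7.png

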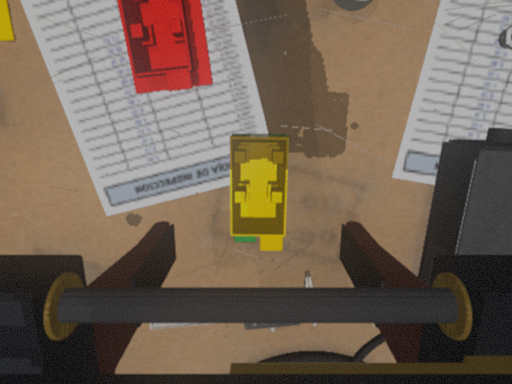

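The yellow pile is at (259,190), tabs at row 240, nothing in the way of the fingers. Grasp yellow.

```bash
python3 -m handwheel '[{"dx":-0.16,"dy":0.04,"dz":2.4,"ax":0,"ay":0,"az":0.12},{"dx":-0.16,"dy":0.04,"dz":2.4,"ax":0,"ay":0,"az":0.12},{"dx":-0.16,"dy":0.04,"dz":2.4,"ax":0,"ay":0,"az":0.12},{"dx":-0.16,"dy":0.04,"dz":2.4,"ax":0,"ay":0,"az":0.12},{"dx":-0.16,"dy":0,"dz":2.4,"ax":0,"ay":0,"az":0.12}]'
python3 -m handwheel '[{"dx":0,"dy":0,"dz":1.8,"ax":0,"ay":0,"az":0},{"dx":0,"dy":0,"dz":1.4,"ax":0,"ay":0,"az":0},{"dx":0,"dy":0,"dz":1.0,"ax":0,"ay":0,"az":0},{"dx":0,"dy":0,"dz":0.66,"ax":0,"ay":0,"az":0},{"dx":0,"dy":0,"dz":0,"ax":0,"ay":0,"az":0}]'
python3 -m handwheel '[{"dx":0,"dy":0,"dz":0,"ax":0,"ay":0,"az":0},{"dx":0,"dy":0,"dz":0,"ax":0,"ay":0,"az":0},{"dx":0,"dy":0,"dz":0,"ax":0,"ay":0,"az":0},{"dx":0,"dy":0,"dz":0,"ax":0,"ay":0,"az":0},{"dx":0,"dy":0,"dz":0,"ax":0,"ay":0,"az":0}]' 4.5
python3 -m handwheel '[{"dx":0,"dy":0,"dz":0,"ax":0,"ay":0,"az":0},{"dx":0,"dy":0,"dz":0,"ax":0,"ay":0,"az":0},{"dx":0,"dy":0,"dz":-0.8,"ax":0,"ay":0,"az":0},{"dx":0,"dy":0,"dz":-1.5,"ax":0,"ay":0,"az":0},{"dx":0,"dy":0,"dz":-2,"ax":0,"ay":0,"az":0}]'
python3 -m handwheel '[{"dx":0,"dy":0,"dz":-2.5,"ax":0,"ay":0,"az":0},{"dx":0,"dy":0,"dz":-2,"ax":0,"ay":0,"az":0},{"dx":0,"dy":0,"dz":-1,"ax":0,"ay":0,"az":0},{"dx":0,"dy":0,"dz":0,"ax":0,"ay":0,"az":0},{"dx":0,"dy":0,"dz":0,"ax":0,"ay":0,"az":0}]'
python3 -c "
from h import *
plan((.449,-.097,.12,183.6,15))"
```

```text
t: 19.45
tool_pos: [0.6402, 0.2083, 0.0877]
tcp_rot: [3.141, 0.0, -3.109]
wrist_force: [-0.4, 0.1, 0.1]
width: 0.088
grip_force: 0.0
t: 19.95
tool_pos: [0.6397, 0.2086, 0.0394]
tcp_rot: [-3.141, -0.001, -3.108]
wrist_force: [0.5, 0.2, 0.2]
width: 0.0876
grip_force: 0.0
t: 20.45
tool_pos: [0.6402, 0.2086, 0.0404]
tcp_rot: [3.142, 0.001, -3.108]
wrist_force: [-0.3, -1.0, 1.8]
width: 0.0555
grip_force: 30.0
t: 20.95
tool_pos: [0.6393, 0.2087, 0.0834]
tcp_rot: [-3.141, -0.001, -3.108]
wrist_force: [0.7, 0.3, -0.9]
width: 0.0563
grip_force: 30.0
t: 21.45
tool_pos: [0.6396, 0.2088, 0.1376]
tcp_rot: [3.142, -0.0, -3.108]
wrist_force: [-0.2, 0.1, -0.8]
width: 0.0558
grip_force: 30.0
15 x d [ 1.37 -1.98  0.12] a [ 0.   -0.   -0.11] -> [ 0.4483 -0.0975  0.1197] [ 1.8000e+02 -2.0000e-02 -1.7642e+02]
```

```bash
python3 -m handwheel '[{"dx":1.37,"dy":-1.98,"dz":0,"ax":0,"ay":0,"az":-0.1},{"dx":1.37,"dy":-1.98,"dz":0,"ax":0,"ay":0,"az":-0.1},{"dx":1.37,"dy":-1.98,"dz":0,"ax":0,"ay":0,"az":-0.1},{"dx":1.37,"dy":-1.98,"dz":0,"ax":0,"ay":0,"az":-0.1},{"dx":1.37,"dy":-1.98,"dz":0,"ax":0,"ay":0,"az":-0.1}]'
python3 -m handwheel '[{"dx":1.37,"dy":-1.98,"dz":0,"ax":0,"ay":0,"az":-0.1},{"dx":1.37,"dy":-1.98,"dz":0,"ax":0,"ay":0,"az":-0.1},{"dx":1.37,"dy":-1.98,"dz":0,"ax":0,"ay":0,"az":-0.1},{"dx":1.37,"dy":-1.98,"dz":0,"ax":0,"ay":0,"az":-0.1},{"dx":1.37,"dy":-1.98,"dz":0,"ax":0,"ay":0,"az":-0.1}]'
python3 -m handwheel '[{"dx":1.37,"dy":-1.98,"dz":0.7,"ax":0,"ay":0,"az":-0.1},{"dx":1.37,"dy":-1.98,"dz":0.7,"ax":0,"ay":0,"az":-0.1},{"dx":1.37,"dy":-1.98,"dz":0.7,"ax":0,"ay":0,"az":-0.1},{"dx":1.37,"dy":-1.98,"dz":0.7,"ax":0,"ay":0,"az":-0.1},{"dx":1.37,"dy":-1.98,"dz":0.7,"ax":0,"ay":0,"az":-0.1}]'
python3 -m handwheel '[{"dx":0,"dy":0,"dz":0,"ax":0,"ay":0,"az":0},{"dx":0,"dy":0,"dz":0,"ax":0,"ay":0,"az":0},{"dx":0,"dy":0,"dz":0,"ax":0,"ay":0,"az":0},{"dx":0,"dy":0,"dz":0,"ax":0,"ay":0,"az":0},{"dx":0,"dy":0,"dz":0,"ax":0,"ay":0,"az":0}]'
python3 - <<'E'
from h import *
im,P=cloud("wrist");save(im,"w8.png");np.savez("w8.npz",im=im,P=P)
rects(im,P,[("yel",.09,.15),("yel",.07,.095),("yel",-.01,.012)])
plan((.449,-.097,.022,183.6,10))
E
```

```text
t: 21.95
tool_pos: [0.5737, 0.1064, 0.1365]
tcp_rot: [-3.141, -0.002, -3.099]
wrist_force: [0.1, -0.2, -0.6]
width: 0.056
grip_force: 30.0
t: 22.45
tool_pos: [0.5098, 0.0044, 0.1368]
tcp_rot: [-3.141, -0.002, -3.09]
wrist_force: [0.6, -0.2, -0.9]
width: 0.0556
grip_force: 30.0
t: 22.95
tool_pos: [0.4468, -0.098, 0.1018]
tcp_rot: [3.142, -0.002, -3.082]
wrist_force: [0.0, -0.4, -0.2]
width: 0.0558
grip_force: 30.0
t: 23.45
tool_pos: [0.4487, -0.0967, 0.103]
tcp_rot: [3.142, 0.0, -3.081]
wrist_force: [0.0, -0.6, -1.3]
width: 0.0557
grip_force: 30.0
yel 0.09 [195, 150, 125, 138, 9798] c [441.  -98.4] sz [83.8 59.5] trim c [437.  -97.1] ext [75.6 55.5] yaw 3.43
yel 0.09 [203, 324, 110, 39, 3208] c [498.2 -93.1] sz [26.1 56.2] trim c [498.2 -93.1] ext [55.2 23.8] yaw -86.09
yel 0.07 [217, 161, 82, 127, 6717] c [446.1 -96.3] sz [79.4 42.6] trim c [445.8 -96.4] ext [78.3 41.5] yaw 3.51
yel -0.01 [203, 117, 107, 33, 3439] c [ 399.8 -100.2] sz [25.1 84. ] trim c [ 399.7 -100.1] ext [82.5 24.9] yaw -86.44
10 x d [-0.   -0.    0.81] a [ 0.    0.   -0.01] -> [ 0.4486 -0.0968  0.022 ] [ 1.8000e+02  1.0000e-02 -1.7641e+02]
```

View pics/w8.png

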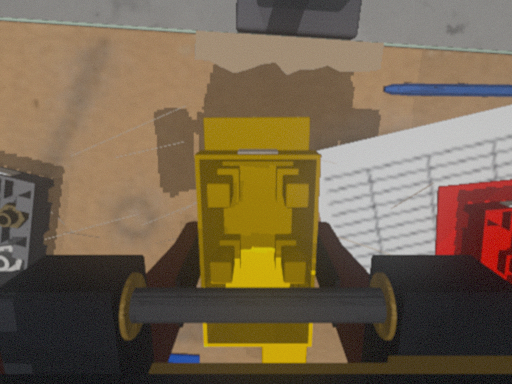

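The held yellow tote sits over its mat edge (258,133), aligned to within 1 mm. I lower it.

```bash
python3 -m handwheel '[{"dx":0,"dy":-0.05,"dz":1.8,"ax":0,"ay":0,"az":0},{"dx":0,"dy":0,"dz":1.8,"ax":0,"ay":0,"az":0},{"dx":0,"dy":0,"dz":1.6,"ax":0,"ay":0,"az":0},{"dx":0,"dy":0,"dz":1.3,"ax":0,"ay":0,"az":0},{"dx":0,"dy":0,"dz":0.8,"ax":0,"ay":0,"az":0}]'
python3 -m handwheel '[{"dx":0,"dy":0,"dz":0.5,"ax":0,"ay":0,"az":0},{"dx":0,"dy":0,"dz":0.3,"ax":0,"ay":0,"az":0},{"dx":0,"dy":0,"dz":0.1,"ax":0,"ay":0,"az":0},{"dx":0,"dy":0,"dz":0.05,"ax":0,"ay":0,"az":0},{"dx":0,"dy":0,"dz":0,"ax":0,"ay":0,"az":0}]'

```

```text
t: 24.0
tool_pos: [0.4481, -0.0975, 0.0291]
tcp_rot: [3.141, -0.001, -3.081]
wrist_force: [0.2, 0.7, -1.1]
width: 0.0557
grip_force: 30.0
t: 24.5
tool_pos: [0.4484, -0.0978, 0.0213]
tcp_rot: [3.141, 0.001, -3.082]
wrist_force: [-1.8, 0.4, 5.5]
width: 0.0557
grip_force: 30.0
```

```bash
python3 -m handwheel '[{"dx":0,"dy":0,"dz":0,"ax":0,"ay":0,"az":0},{"dx":0,"dy":0,"dz":0,"ax":0,"ay":0,"az":0},{"dx":0,"dy":0,"dz":0,"ax":0,"ay":0,"az":0},{"dx":0,"dy":0,"dz":0,"ax":0,"ay":0,"az":0},{"dx":0,"dy":0,"dz":0,"ax":0,"ay":0,"az":0}]' 8.78
python3 -m handwheel '[{"dx":0,"dy":0,"dz":-2,"ax":0,"ay":0,"az":0},{"dx":0,"dy":0,"dz":-3,"ax":0,"ay":0,"az":0},{"dx":0,"dy":0,"dz":-4,"ax":0,"ay":0,"az":0},{"dx":0,"dy":0,"dz":-4,"ax":0,"ay":0,"az":0},{"dx":0,"dy":0,"dz":-4,"ax":0,"ay":0,"az":0}]'
python3 -c "
from h import *
plan((.478,-.294,.21,172,5))"
```

```text
t: 25.0
tool_pos: [0.4483, -0.0978, 0.0204]
tcp_rot: [3.142, 0.0, -3.082]
wrist_force: [-0.6, 0.0, 0.1]
width: 0.0873
grip_force: 0.0
t: 25.5
tool_pos: [0.4478, -0.0979, 0.192]
tcp_rot: [-3.141, -0.0, -3.082]
wrist_force: [1.2, 0.5, -0.4]
width: 0.0876
grip_force: 0.0
5 x d [-0.68 -3.91 -0.36] a [-0.   -0.    2.28] -> [ 0.4779 -0.2938  0.21  ] [-1.7999e+02 -2.0000e-02  1.7201e+02]
```

```bash
python3 -m handwheel '[{"dx":-0.68,"dy":-3.91,"dz":-0.36,"ax":0,"ay":0,"az":2.28},{"dx":-0.68,"dy":-3.91,"dz":-0.36,"ax":0,"ay":0,"az":2.28},{"dx":-0.68,"dy":-3.91,"dz":-0.36,"ax":0,"ay":0,"az":2.28},{"dx":-0.68,"dy":-3.91,"dz":-0.36,"ax":0,"ay":0,"az":2.28},{"dx":-0.68,"dy":-3.91,"dz":-0.36,"ax":0,"ay":0,"az":2.28}]'
python3 -m handwheel '[{"dx":0,"dy":0,"dz":0,"ax":0,"ay":0,"az":0},{"dx":0,"dy":0,"dz":0,"ax":0,"ay":0,"az":0},{"dx":0,"dy":0,"dz":0,"ax":0,"ay":0,"az":0},{"dx":0,"dy":0,"dz":0,"ax":0,"ay":0,"az":0},{"dx":0,"dy":0,"dz":0,"ax":0,"ay":0,"az":0}]'
python3 - <<'E'
from h import *
im,P=cloud("wrist");save(im,"w9.png");np.savez("w9.npz",im=im,P=P)
rects(im,P,[("dark",.028,.045),("dark",.015,.045),("yel",.028,.05),("yel",-.01,.012),("blu",-.01,.012),("blu",.028,.05)])
print(ctrl.read_state()["q"]);plan((.6325,.208,.18,181.8,15))
E
```

```text
t: 26.0
tool_pos: [0.4785, -0.295, 0.2086]
tcp_rot: [3.141, 0.0, 3.001]
wrist_force: [0.5, 0.2, 0.4]
width: 0.0874
grip_force: 0.0
t: 26.5
tool_pos: [0.4786, -0.2924, 0.2084]
tcp_rot: [3.141, 0.0, 3.004]
wrist_force: [0.3, -0.2, -0.2]
width: 0.088
grip_force: 0.0
dark 0.028 [230, 132, 58, 95, 1073] c [ 485.  -292.5] sz [55.8 99.5] trim c [ 484.9 -292.6] ext [98.7 55.4] yaw -10.35
dark 0.028 [56, 195, 49, 42, 489] c [ 493.8 -480.5] sz [45.9 29. ] trim c [ 493.8 -480.3] ext [44.9 27.3] yaw 37.41
dark 0.015 [230, 131, 58, 96, 1879] c [ 485.  -292.5] sz [55.8 99.5] trim c [ 484.9 -292.7] ext [98.5 55.1] yaw -10.35
dark 0.015 [56, 193, 51, 44, 521] c [ 493.6 -480.3] sz [45.9 29.5] trim c [ 493.6 -480. ] ext [44.8 27.9] yaw 37.41
yel 0.028 [412, 62, 67, 122, 3158] c [457.  -96.7] sz [117.6  57.7] trim c [456.8 -97.1] ext [115.4  56.2] yaw 3.59
yel -0.01 [387, 51, 81, 129, 3116] c [448.4 -96.1] sz [123.9  86. ] trim c [448.3 -97.7] ext [122.9  82. ] yaw 3.83
yel -0.01 [420, 74, 37, 87, 1930] c [448.9 -92.3] sz [86.3 34.1] trim c [448.8 -91.5] ext [85.1 31.3] yaw 3.47
blu -0.01 [327, 266, 23, 22, 379] c [ 626.3 -211.2] sz [29.5 26.8] trim c [ 626.3 -211.6] ext [28.6 25.6] yaw 1.13
blu -0.01 [332, 324, 15, 27, 336] c [ 713.6 -216.5] sz [40.7 16.8] trim c [ 713.7 -216.5] ext [39.8 16.7] yaw 0.48
blu -0.01 [350, 324, 33, 20, 395] c [ 707.4 -183.8] sz [25.1 39.9] trim c [ 707.9 -183.7] ext [38.6 23.9] yaw -85.03
blu 0.028 [346, 324, 48, 39, 580] c [ 706.6 -198.8] sz [75.2 38.7] trim c [ 706.9 -198.3] ext [74.  37.8] yaw 41.63
[ 0.05473656  0.33736546  0.52369553  1.79927936 -0.19195222  1.05545122
  2.082413  ]
15 x d [-0.83  3.4   0.19] a [ 0.    0.   -0.65] -> [0.6323 0.2087 0.1802] [ 1.7998e+02  1.0000e-02 -1.7813e+02]
```

View pics/w9.png

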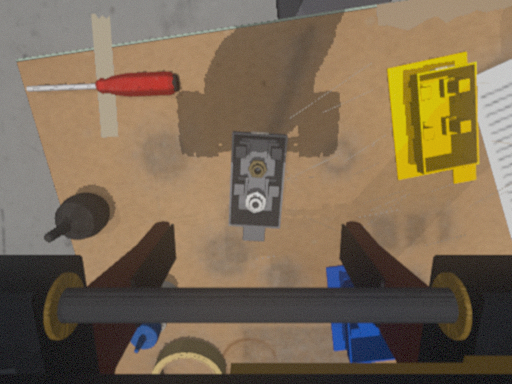

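Grey tote at (258,180): middle (0.485, -0.2925), yaw -10.4°, fittings standing inside it. Yellow sits centred on its mat at (440,115). Now back for the green tote.

```bash
python3 -m handwheel '[{"dx":-0.83,"dy":3.4,"dz":0.19,"ax":0,"ay":0,"az":-0.65},{"dx":-0.83,"dy":3.4,"dz":0.19,"ax":0,"ay":0,"az":-0.65},{"dx":-0.83,"dy":3.4,"dz":0.19,"ax":0,"ay":0,"az":-0.65},{"dx":-0.83,"dy":3.4,"dz":0.19,"ax":0,"ay":0,"az":-0.65},{"dx":-0.83,"dy":3.4,"dz":0.19,"ax":0,"ay":0,"az":-0.65}]'
python3 -m handwheel '[{"dx":-0.83,"dy":3.4,"dz":0.19,"ax":0,"ay":0,"az":-0.65},{"dx":-0.83,"dy":3.4,"dz":0.19,"ax":0,"ay":0,"az":-0.65},{"dx":-0.83,"dy":3.4,"dz":0.19,"ax":0,"ay":0,"az":-0.65},{"dx":-0.83,"dy":3.4,"dz":0.19,"ax":0,"ay":0,"az":-0.65},{"dx":-0.83,"dy":3.4,"dz":0.19,"ax":0,"ay":0,"az":-0.65}]'
python3 -m handwheel '[{"dx":-0.83,"dy":3.4,"dz":0.19,"ax":0,"ay":0,"az":-0.65},{"dx":-0.83,"dy":3.4,"dz":0.19,"ax":0,"ay":0,"az":-0.65},{"dx":-0.83,"dy":3.4,"dz":0.19,"ax":0,"ay":0,"az":-0.65},{"dx":-0.83,"dy":3.4,"dz":0.19,"ax":0,"ay":0,"az":-0.65},{"dx":-0.83,"dy":3.4,"dz":0.19,"ax":0,"ay":0,"az":-0.65}]'
python3 -m handwheel '[{"dx":0,"dy":0,"dz":0,"ax":0,"ay":0,"az":0},{"dx":0,"dy":0,"dz":0,"ax":0,"ay":0,"az":0},{"dx":0,"dy":0,"dz":0,"ax":0,"ay":0,"az":0},{"dx":0,"dy":0,"dz":0,"ax":0,"ay":0,"az":0},{"dx":0,"dy":0,"dz":0,"ax":0,"ay":0,"az":0}]'
python3 - <<'E'
from h import *
im,P=cloud("wrist");save(im,"w10.png");np.savez("w10.npz",im=im,P=P)
rects(im,P,[("grn",.028,.045),("grn",-.01,.012),("red",.028,.05)])
plan((.6405,.2075,.011,181.8,10))
E
```

```text
t: 27.05
tool_pos: [0.5397, -0.1278, 0.1991]
tcp_rot: [3.141, 0.0, 3.06]
wrist_force: [0.5, -0.2, 0.3]
width: 0.0878
grip_force: 0.0
t: 27.55
tool_pos: [0.5911, 0.0395, 0.1895]
tcp_rot: [3.141, 0.0, 3.117]
wrist_force: [1.1, -0.3, 0.7]
width: 0.0877
grip_force: 0.0
t: 28.05
tool_pos: [0.6328, 0.2094, 0.1799]
tcp_rot: [3.141, 0.0, -3.109]
wrist_force: [0.7, -0.2, 0.1]
width: 0.088
grip_force: 0.0
t: 28.55
tool_pos: [0.6331, 0.2062, 0.1803]
tcp_rot: [-3.142, 0.0, -3.112]
wrist_force: [0.1, 0.4, 0.3]
width: 0.0878
grip_force: 0.0
grn 0.028 [272, 151, 16, 13, 153] c [609.9 226.9] sz [11.4 13.9] trim c [609.8 226.9] ext [13.9 11.3] yaw -88.08
grn 0.028 [230, 164, 58, 88, 992] c [661.4 208.7] sz [89.9 55.3] trim c [662.9 208.6] ext [85.9 54.9] yaw 2.05
grn -0.01 [238, 142, 42, 82, 2418] c [641.8 208.1] sz [85.6 42.7] trim c [642.  208.5] ext [83.5 41.5] yaw 1.18
red 0.028 [103, 0, 81, 90, 1715] c [515.1 108. ] sz [74.7 56.2] trim c [515.9 108.4] ext [72.4 55.6] yaw 8.82
10 x d [-0.07  0.01  1.69] a [ 0.    0.   -0.01] -> [0.6401 0.2076 0.0113] [ 1.8000e+02  2.0000e-02 -1.7821e+02]
```

View pics/w10.png

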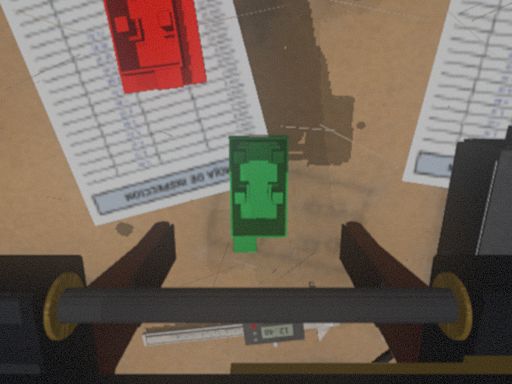

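Green is at (258,188), tab at (245,244), path clear. I grasp it.

```bash
python3 -m handwheel '[{"dx":-0.15,"dy":0.04,"dz":2.4,"ax":0,"ay":0,"az":0},{"dx":-0.15,"dy":0.04,"dz":2.4,"ax":0,"ay":0,"az":0},{"dx":-0.15,"dy":0.03,"dz":2.4,"ax":0,"ay":0,"az":0},{"dx":-0.15,"dy":0.03,"dz":2.4,"ax":0,"ay":0,"az":0},{"dx":-0.15,"dy":0,"dz":2.4,"ax":0,"ay":0,"az":0}]'
python3 -m handwheel '[{"dx":0,"dy":0,"dz":1.8,"ax":0,"ay":0,"az":0},{"dx":0,"dy":0,"dz":1.4,"ax":0,"ay":0,"az":0},{"dx":0,"dy":0,"dz":1.0,"ax":0,"ay":0,"az":0},{"dx":0,"dy":0,"dz":0.7,"ax":0,"ay":0,"az":0},{"dx":0,"dy":0,"dz":0,"ax":0,"ay":0,"az":0}]'
python3 -m handwheel '[{"dx":0,"dy":0,"dz":0,"ax":0,"ay":0,"az":0},{"dx":0,"dy":0,"dz":0,"ax":0,"ay":0,"az":0},{"dx":0,"dy":0,"dz":0,"ax":0,"ay":0,"az":0},{"dx":0,"dy":0,"dz":0,"ax":0,"ay":0,"az":0},{"dx":0,"dy":0,"dz":0,"ax":0,"ay":0,"az":0}]' 4.5
python3 -m handwheel '[{"dx":0,"dy":0,"dz":0,"ax":0,"ay":0,"az":0},{"dx":0,"dy":0,"dz":0,"ax":0,"ay":0,"az":0},{"dx":0,"dy":0,"dz":-0.8,"ax":0,"ay":0,"az":0},{"dx":0,"dy":0,"dz":-1.5,"ax":0,"ay":0,"az":0},{"dx":0,"dy":0,"dz":-2,"ax":0,"ay":0,"az":0}]'
python3 -m handwheel '[{"dx":0,"dy":0,"dz":-3,"ax":0,"ay":0,"az":0},{"dx":0,"dy":0,"dz":-4,"ax":0,"ay":0,"az":0},{"dx":0,"dy":0,"dz":-3,"ax":0,"ay":0,"az":0},{"dx":0,"dy":0,"dz":-1,"ax":0,"ay":0,"az":0},{"dx":0,"dy":0,"dz":0,"ax":0,"ay":0,"az":0}]'
python3 -c "
from h import *
print(ctrl.read_state()['q'])
plan((.56,-.03,.165,90,15),(.485,-.2925,.14,-10.4,15))"
```

```text
t: 29.1
tool_pos: [0.6405, 0.2086, 0.0593]
tcp_rot: [3.141, 0.0, -3.111]
wrist_force: [-0.3, 0.4, 0.1]
width: 0.0877
grip_force: 0.0
t: 29.6
tool_pos: [0.6401, 0.2089, 0.0104]
tcp_rot: [-3.141, -0.001, -3.111]
wrist_force: [-0.7, 0.8, -0.2]
width: 0.0877
grip_force: 0.0
t: 30.1
tool_pos: [0.6405, 0.209, 0.0114]
tcp_rot: [3.141, 0.0, -3.111]
wrist_force: [0.4, 0.3, 2.3]
width: 0.0557
grip_force: 30.0
t: 30.6
tool_pos: [0.6398, 0.2089, 0.0544]
tcp_rot: [-3.141, -0.001, -3.111]
wrist_force: [0.2, 0.0, -0.5]
width: 0.0562
grip_force: 30.0
t: 31.1
tool_pos: [0.6413, 0.2093, 0.1663]
tcp_rot: [3.14, 0.003, -3.111]
wrist_force: [0.0, -0.6, -0.6]
width: 0.0555
grip_force: 30.0
[-0.60043447  0.55197381  0.31936918  1.5470513  -0.18942307  1.06936949
  1.36704099]
15 x d [-0.71 -1.74  0.01] a [0.01 0.01 6.12] -> [ 0.5595 -0.0299  0.1645] [ 1.800e+02 -9.000e-02  8.997e+01]
15 x d [-1.78  1.07  0.16] a [-0.01 -0.    6.69] -> [ 0.4849 -0.2929  0.14  ] [-1.7999e+02 -9.0000e-02 -1.0380e+01]
```

```bash
python3 -m handwheel '[{"dx":-0.71,"dy":-1.74,"dz":0,"ax":0,"ay":0,"az":6.12},{"dx":-0.71,"dy":-1.74,"dz":0,"ax":0,"ay":0,"az":6.12},{"dx":-0.71,"dy":-1.74,"dz":0,"ax":0,"ay":0,"az":6.12},{"dx":-0.71,"dy":-1.74,"dz":0,"ax":0,"ay":0,"az":6.12},{"dx":-0.71,"dy":-1.74,"dz":0,"ax":0,"ay":0,"az":6.12}]'
python3 -m handwheel '[{"dx":-0.71,"dy":-1.74,"dz":0,"ax":0,"ay":0,"az":6.12},{"dx":-0.71,"dy":-1.74,"dz":0,"ax":0,"ay":0,"az":6.12},{"dx":-0.71,"dy":-1.74,"dz":0,"ax":0,"ay":0,"az":6.12},{"dx":-0.71,"dy":-1.74,"dz":0,"ax":0,"ay":0,"az":6.12},{"dx":-0.71,"dy":-1.74,"dz":0,"ax":0,"ay":0,"az":6.12}]'
python3 -m handwheel '[{"dx":-0.71,"dy":-1.74,"dz":0,"ax":0,"ay":0,"az":6.12},{"dx":-0.71,"dy":-1.74,"dz":0,"ax":0,"ay":0,"az":6.12},{"dx":-0.71,"dy":-1.74,"dz":0,"ax":0,"ay":0,"az":6.12},{"dx":-0.71,"dy":-1.74,"dz":0,"ax":0,"ay":0,"az":6.12},{"dx":-0.71,"dy":-1.74,"dz":0,"ax":0,"ay":0,"az":6.12}]'
python3 -c "
from h import *
print(ctrl.read_state()['q'])
plan((.485,-.2925,.14,-10.4,15))"
```

```text
t: 31.6
tool_pos: [0.6583, 0.1171, 0.1617]
tcp_rot: [-3.139, -0.002, 2.634]
wrist_force: [-0.3, 1.1, 0.8]
width: 0.0558
grip_force: 30.0
t: 32.1
tool_pos: [0.6279, 0.0292, 0.162]
tcp_rot: [-3.139, -0.001, 2.1]
wrist_force: [-0.0, -0.0, -0.5]
width: 0.0558
grip_force: 30.0
t: 32.6
tool_pos: [0.5569, -0.0309, 0.1623]
tcp_rot: [-3.139, 0.001, 1.565]
wrist_force: [0.3, 0.0, 0.7]
width: 0.0553
grip_force: 30.0
[-0.61450682  0.44086664  0.7780078   1.8664049  -0.36610505  0.98556931
  0.31739239]
15 x d [-1.75  1.08  0.15] a [-0.    0.01  6.67] -> [ 0.4852 -0.2922  0.1399] [-1.7997e+02  6.0000e-02 -1.0360e+01]
```

```bash
python3 -m handwheel '[{"dx":-1.75,"dy":1.08,"dz":0,"ax":0,"ay":0,"az":6.67},{"dx":-1.75,"dy":1.08,"dz":0,"ax":0,"ay":0,"az":6.67},{"dx":-1.75,"dy":1.08,"dz":0,"ax":0,"ay":0,"az":6.67},{"dx":-1.75,"dy":1.08,"dz":0,"ax":0,"ay":0,"az":6.67},{"dx":-1.75,"dy":1.08,"dz":0,"ax":0,"ay":0,"az":6.67}]'
python3 -m handwheel '[{"dx":-1.75,"dy":1.08,"dz":0,"ax":0,"ay":0,"az":6.67},{"dx":-1.75,"dy":1.08,"dz":0,"ax":0,"ay":0,"az":6.67},{"dx":-1.75,"dy":1.08,"dz":0,"ax":0,"ay":0,"az":6.67},{"dx":-1.75,"dy":1.08,"dz":0,"ax":0,"ay":0,"az":6.67},{"dx":-1.75,"dy":1.08,"dz":0,"ax":0,"ay":0,"az":6.67}]'
python3 -m handwheel '[{"dx":-1.75,"dy":1.08,"dz":0.4,"ax":0,"ay":0,"az":6.67},{"dx":-1.75,"dy":1.08,"dz":0.4,"ax":0,"ay":0,"az":6.67},{"dx":-1.75,"dy":1.08,"dz":0.4,"ax":0,"ay":0,"az":6.67},{"dx":-1.75,"dy":1.08,"dz":0.4,"ax":0,"ay":0,"az":6.67},{"dx":-1.75,"dy":1.08,"dz":0.4,"ax":0,"ay":0,"az":6.67}]'
python3 -m handwheel '[{"dx":0,"dy":0,"dz":0,"ax":0,"ay":0,"az":0},{"dx":0,"dy":0,"dz":0,"ax":0,"ay":0,"az":0},{"dx":0,"dy":0,"dz":0,"ax":0,"ay":0,"az":0},{"dx":0,"dy":0,"dz":0,"ax":0,"ay":0,"az":0},{"dx":0,"dy":0,"dz":0,"ax":0,"ay":0,"az":0}]'
python3 -c "
from h import *
print(ctrl.read_state()['q'])
im,P=cloud('wrist');save(im,'w11.png');np.savez('w11.npz',im=im,P=P)
rects(im,P,[('grn',.11,.2),('dark',.015,.045)])
plan((.485,-.2925,.07,-10.4,5),(.485,-.2925,.0445,-10.4,5))"
```

```text
t: 33.1
tool_pos: [0.5898, -0.1269, 0.1622]
tcp_rot: [-3.14, 0.002, 0.984]
wrist_force: [0.9, -1.1, -1.0]
width: 0.0557
grip_force: 30.0
t: 33.6
tool_pos: [0.563, -0.225, 0.1622]
tcp_rot: [-3.141, 0.002, 0.401]
wrist_force: [-0.7, -0.4, -0.5]
width: 0.0563
grip_force: 30.0
t: 34.1
tool_pos: [0.4867, -0.2921, 0.1423]
tcp_rot: [3.141, 0.002, -0.181]
wrist_force: [0.5, -1.0, -0.6]
width: 0.0553
grip_force: 30.0
t: 34.6
tool_pos: [0.4889, -0.2914, 0.1439]
tcp_rot: [-3.142, -0.0, -0.174]
wrist_force: [-0.2, 0.6, -0.9]
width: 0.0561
grip_force: 30.0
[-0.33667245  0.68025292  1.18233753  1.87013731 -0.71364534  1.0962653
 -0.61854481]
grn 0.11 [191, 152, 133, 136, 16170] c [ 496.  -292.4] sz [65.6 82.9] trim c [ 496.5 -292.6] ext [81.2 55.3] yaw -9.83
grn 0.11 [200, 324, 115, 39, 3898] c [ 444.6 -283.4] sz [55.7 23.9] trim c [ 444.4 -283.3] ext [54.8 21.9] yaw 79.94
dark 0.015 [380, 0, 40, 21, 493] c [ 608.2 -420.1] sz [26.1  6.6] trim c [ 608.1 -420.3] ext [24.5  6.2] yaw 49.44
dark 0.015 [459, 106, 53, 58, 760] c [ 504.3 -477.7] sz [25.  46.1] trim c [ 504.2 -477.9] ext [45.3 23.9] yaw -23.95
dark 0.015 [229, 135, 68, 17, 374] c [ 525.7 -301.8] sz [54.9 15.7] trim c [ 525.8 -301.9] ext [52.3 15.4] yaw 80.9
5 x d [-0.07  0.03  1.48] a [-0.   -0.    0.08] -> [ 0.4851 -0.2923  0.07  ] [-1.7999e+02 -1.0000e-02 -1.0390e+01]
5 x d [-0.    0.    0.51] a [-0. -0.  0.] -> [ 0.4852 -0.2923  0.0445] [-1.7999e+02 -1.0000e-02 -1.0390e+01]
```

View pics/w11.png

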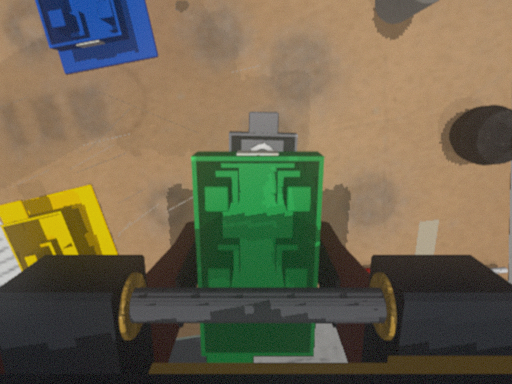

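Held green hangs over the grey tote, tab toward the robot and the grey tab at the far end (263,122): opposite, as asked. I correct by 3 mm and lower.

```bash
python3 -m handwheel '[{"dx":-0.06,"dy":0.05,"dz":1.6,"ax":0,"ay":0,"az":0.08},{"dx":-0.06,"dy":0.05,"dz":1.6,"ax":0,"ay":0,"az":0.08},{"dx":-0.06,"dy":0.05,"dz":1.6,"ax":0,"ay":0,"az":0.08},{"dx":-0.06,"dy":0.05,"dz":1.4,"ax":0,"ay":0,"az":0.08},{"dx":-0.06,"dy":0.05,"dz":1.0,"ax":0,"ay":0,"az":0.08}]'
python3 -m handwheel '[{"dx":0,"dy":0,"dz":0.6,"ax":0,"ay":0,"az":0},{"dx":0,"dy":0,"dz":0.5,"ax":0,"ay":0,"az":0},{"dx":0,"dy":0,"dz":0.5,"ax":0,"ay":0,"az":0},{"dx":0,"dy":0,"dz":0,"ax":0,"ay":0,"az":0},{"dx":0,"dy":0,"dz":0,"ax":0,"ay":0,"az":0}]'
python3 -m handwheel '[{"dx":0,"dy":0,"dz":0.3,"ax":0,"ay":0,"az":0},{"dx":0,"dy":0,"dz":0.3,"ax":0,"ay":0,"az":0},{"dx":0,"dy":0,"dz":0.2,"ax":0,"ay":0,"az":0},{"dx":0,"dy":0,"dz":0.2,"ax":0,"ay":0,"az":0},{"dx":0,"dy":0,"dz":0,"ax":0,"ay":0,"az":0}]'
```

```text
t: 35.15
tool_pos: [0.4842, -0.2935, 0.07]
tcp_rot: [-3.141, 0.002, -0.183]
wrist_force: [-0.7, -0.1, -0.4]
width: 0.0558
grip_force: 30.0
t: 35.65
tool_pos: [0.4851, -0.2939, 0.0562]
tcp_rot: [3.141, -0.0, -0.183]
wrist_force: [-0.8, 0.3, -1.1]
width: 0.0558
grip_force: 30.0
t: 36.15
tool_pos: [0.4848, -0.2937, 0.0456]
tcp_rot: [-3.142, 0.0, -0.183]
wrist_force: [0.8, 1.4, -0.4]
width: 0.056
grip_force: 30.0
```

```bash
python3 -m handwheel '[{"dx":0,"dy":0,"dz":0.12,"ax":0,"ay":0,"az":0},{"dx":0,"dy":0,"dz":0.06,"ax":0,"ay":0,"az":0},{"dx":0,"dy":0,"dz":0.04,"ax":0,"ay":0,"az":0},{"dx":0,"dy":0,"dz":0.02,"ax":0,"ay":0,"az":0},{"dx":0,"dy":0,"dz":0,"ax":0,"ay":0,"az":0}]'
```

```text
t: 36.65
tool_pos: [0.4849, -0.2937, 0.0435]
tcp_rot: [-3.142, -0.0, -0.183]
wrist_force: [0.4, 0.1, -0.6]
width: 0.0556
grip_force: 30.0
```

```bash
python3 -m handwheel '[{"dx":0,"dy":0,"dz":0.05,"ax":0,"ay":0,"az":0},{"dx":0,"dy":0,"dz":0.05,"ax":0,"ay":0,"az":0},{"dx":0,"dy":0,"dz":0,"ax":0,"ay":0,"az":0},{"dx":0,"dy":0,"dz":0,"ax":0,"ay":0,"az":0},{"dx":0,"dy":0,"dz":0,"ax":0,"ay":0,"az":0}]'
```

```text
t: 37.15
tool_pos: [0.485, -0.2938, 0.0433]
tcp_rot: [-3.141, -0.001, -0.183]
wrist_force: [-1.9, 1.3, 8.5]
width: 0.0557
grip_force: 30.0
```

Contact came at 43.3 mm, the expected rest height. I release, retreat and check.

```bash
python3 -m handwheel '[{"dx":0,"dy":0,"dz":0,"ax":0,"ay":0,"az":0},{"dx":0,"dy":0,"dz":0,"ax":0,"ay":0,"az":0},{"dx":0,"dy":0,"dz":0,"ax":0,"ay":0,"az":0},{"dx":0,"dy":0,"dz":0,"ax":0,"ay":0,"az":0},{"dx":0,"dy":0,"dz":0,"ax":0,"ay":0,"az":0}]' 8.78
python3 -m handwheel '[{"dx":0,"dy":0,"dz":-2,"ax":0,"ay":0,"az":0},{"dx":0,"dy":0,"dz":-3,"ax":0,"ay":0,"az":0},{"dx":0,"dy":0,"dz":-4,"ax":0,"ay":0,"az":0},{"dx":0,"dy":0,"dz":-4,"ax":0,"ay":0,"az":0},{"dx":0,"dy":0,"dz":-4,"ax":0,"ay":0,"az":0}]'
python3 -m handwheel '[{"dx":0,"dy":0,"dz":0,"ax":0,"ay":0,"az":0},{"dx":0,"dy":0,"dz":0,"ax":0,"ay":0,"az":0},{"dx":0,"dy":0,"dz":0,"ax":0,"ay":0,"az":0},{"dx":0,"dy":0,"dz":0,"ax":0,"ay":0,"az":0},{"dx":0,"dy":0,"dz":0,"ax":0,"ay":0,"az":0}]'
python3 - <<'E'
from h import *
im,P=cloud('wrist');np.savez('w12.npz',im=im,P=P)
rects(im,P,[('grn',.05,.08),('blu',.03,.05),('blu',-.01,.01),('yel',.03,.05)])
m=mask(im,'grn')&(P[...,2]<.1);print(np.nanpercentile(P[m][:,2],[5,50,98]))
b,Q=cloud('side');save(cv2.resize(b[150:330,150:390],(800,600)),"s2.png")
rects(b,Q,[('blu',.03,.05),('blu',-.01,.006),('red',.03,.05),('red',-.01,.006)])
E
```

```text
t: 37.65
tool_pos: [0.4849, -0.2938, 0.0424]
tcp_rot: [3.142, 0.0, -0.183]
wrist_force: [-0.5, -0.5, 0.3]
width: 0.0875
grip_force: 0.0
t: 38.15
tool_pos: [0.4846, -0.2937, 0.214]
tcp_rot: [3.142, 0.0, -0.183]
wrist_force: [0.8, -0.2, -0.4]
width: 0.0878
grip_force: 0.0
t: 38.65
tool_pos: [0.4845, -0.2935, 0.2116]
tcp_rot: [-3.141, 0.002, -0.183]
wrist_force: [-0.3, -0.1, 0.6]
width: 0.0876
grip_force: 0.0
grn 0.05 [228, 127, 60, 118, 2283] c [ 475.3 -291.7] sz [ 55.3 115.8] trim c [ 475.5 -291.7] ext [115.1  54.6] yaw -10.45
blu 0.03 [73, 0, 75, 59, 1025] c [ 649.6 -184.2] sz [56.7 51. ] trim c [ 648.8 -184.4] ext [56.1 49.1] yaw 89.27
blu -0.01 [95, 0, 48, 51, 1295] c [ 656.6 -181.8] sz [37.4 46. ] trim c [ 656.4 -181.8] ext [44.9 36.2] yaw -0.19
blu -0.01 [92, 0, 80, 76, 2125] c [ 643.1 -183.8] sz [61.8 82.8] trim c [ 642.5 -184.1] ext [81.4 60.2] yaw -89.92
yel 0.03 [42, 180, 83, 82, 1719] c [463.8 -96.6] sz [102.8  57.5] trim c [464.6 -97. ] ext [100.7  56.1] yaw 3.28
[0.03316026 0.04360714 0.06864573]
blu 0.03 [402, 77, 57, 13, 152] c [2494.5 1505.8] sz [278.7 389.8] trim c [2495.  1503.1] ext [381.5 278.2] yaw -82.85
blu 0.03 [314, 244, 45, 20, 309] c [ 682.5 -185.2] sz [116.   59.3] trim c [ 682.  -185.2] ext [114.4  58.8] yaw 0.54
blu -0.01 [307, 256, 51, 20, 349] c [ 674.  -184.1] sz [122.9  84.3] trim c [ 673.  -185.5] ext [120.8  80.9] yaw 0.58
red 0.03 [221, 205, 34, 18, 217] c [493.4 103.4] sz [114.5  63.9] trim c [493.1 103. ] ext [113.5  63.1] yaw 7.47
red -0.01 [217, 218, 44, 15, 243] c [487.3 101.9] sz [122.3  85.4] trim c [487.9 100.9] ext [120.8  82.6] yaw 10.21
```

View pics/s2.png

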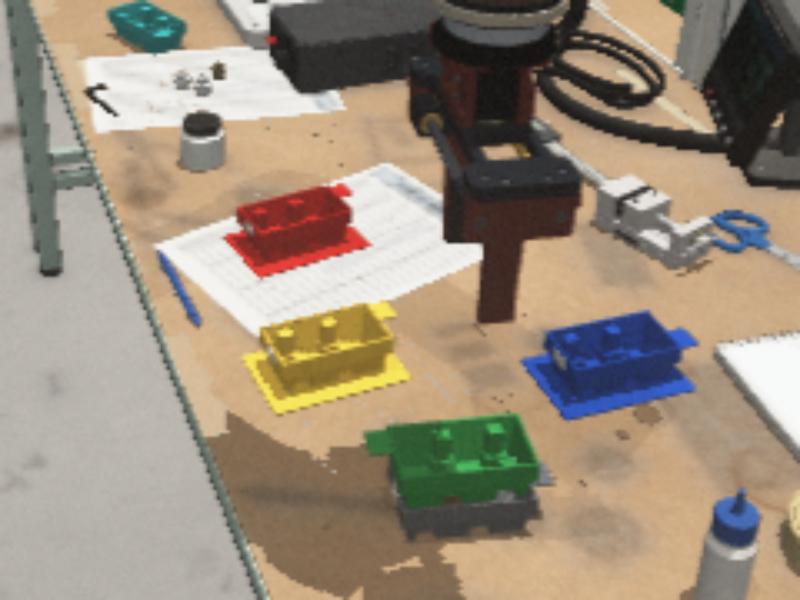

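All three totes stand on their mats (red (295,230), yellow (330,350), blue (615,365) in the crop). Green is level on grey with its rim at 68 mm, tabs opposite, and the jar at (203,140) untouched. I hand in.

```bash
python3 -c "
from bench import ctrl
print(ctrl.hand_in())"
```

```text
the job is handed in; nothing more can be done
None
```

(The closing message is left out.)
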